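Make up two run carriers from the cold-store reagent rack

ROBOT

A 6-joint arm with a two-finger parallel gripper is mounted at the origin on the work surface. World frame = base frame: x ahead of the robot, y to its left, z up, the work surface at z = 0. Lengths are in m, angles in rad, forces in N, time in s.
With the tool pointing down it reaches from about 0.375 to 0.9 m from the base axis. Payload 3.1 kg.
Tool frame: the origin (TCP) lies on the centre line of the jaws, within the pads' length; the fingertips stand 19 mm ahead of it and the grasp point (between the pads) is the TCP; z points along the fingers, y is the direction in which the jaws open and shut (so a half turn about z gives the same grasp; the last joint's range is limited). The gripper opens to 85 mm and grips with 20 to 120 N. Pads are 22 mm wide; open, the fingers measure 114 mm over their backs; the gripper's body (76 mm by 85 mm) begins 54 mm behind the grasp point. The pads swing forward as they close: fully open they stand 13 mm farther back than shut.
Start: joints at [1.163, 0.527, 1.433, -0, 1.181, -0.178], TCP at [0.142, 0.609, 0.25] pointing down, gripper open.
Joint ranges: [-3.08, 3.08], [-0.75, 2.2], [0.22, 2.44], [-1.43, 4.57], [0, 2.65], [-2.85, 2.85]. Speed limits (rad/s): [2.79, 2.79, 3.14, 3.14, 3.14, 3.14].

INTERFACE

Orientations are given as a unit quaternion [x, y, z, w].
In Python, from station import manip, imaging, workorder gives the robot as it stands.
- The arm moves only by the shell command python3 -m creep 'ROWS' [FORCE]. ROWS is a JSON object of lists of equal length, an entry for each row: "claw": the finger opening in cm, from 0 to 8.54; "dp": the shift along the tool's x, y, z in cm, a list of three; "roll": the turn about the tool's z in rad. In form: {"claw": [claw, ...], "dp": [[dx, dy, dz], ...], "roll": [roll, ...]}. A call has 1 to 12 rows; each row is the pose to reach, as a shift and turn from the pose commanded when the call began, along the tool's axes at that moment; what a row does not reach only later rows make up. A row lasts 1/10 s, in which the tool goes at most 50 mm and 8.59 degrees, less where a joint would pass 70% of its speed; a pose out of reach is approached as far as the arm can. A call with a gripper value outside its range is refused whole. The fingers move at their own pace and stop on an object; FORCE is the grip in N (left out, the last holds). Time passes only in rows, so rows that repeat a pose let the fingers close. It gives the time, the measured TCP pose, the force and the opening at its end, in the units of the state.
- manip.sense(): the state, without advancing time (a new reading comes with each control period).
- imaging.snapshot(name): name is "scene" or "top" or "wrist"; returns a dict with "image" (480x640x3 uint8, red, green, blue), "z_map" (480x640 float32, m along the optical axis (not along the pixel's ray), 0 where there is no reading), "vfov" (degrees; the focal length in pixels is half the picture's height over the tangent of half this angle, whatever the lens; pixels are square), "cx", "cy" (the principal point, pixels), "R" (3x3) and "t" (3): a world point X has camera coordinates R X + t. Camera axes: x right, y down, z forward; pixel columns grow to the right and rows downward; lengths in m; the calibration is good to about 2 mm. A picture is of the moment at which its call begins.
- workorder.sign_off(): hands the job in, once; it reports no verdict.
The state is a dict: "t": time; "q": joint angles; "qd": joint speeds; "tau": joint torques, N m; "tcp_pos": TCP position; "tool_rot": TCP orientation; "force": force on the tool from outside, world axes, zero at the start; "ft_torque": the same for the moment, N m; "finger_gap": opening from 0.0 (shut) to 1.0 (fully open).
Only numpy, scipy, OpenCV 4.12 (cv2) and the standard library are available. Lean on these libraries where they do the work, as an engineer would, in place of code of your own. Each camera call takes 0.05 s, during which the arm holds its last target.

TASK

Make up the two run carriers from the reagent rack: first lift the retaining bar up out of its end brackets, both ends together and level, and park it in the low pair of brackets along the back of the rack. Then stand the larger round bottle and the flat cartridge in the carrier with the bow handle, and the square bottle and the wide jar in the carrier with the row of tube holes, one item to a compartment, whichever compartment you like. The slim bottle is not needed and stays where it is in the rack; keep everything from the rack upright all the time.

Things in the scene. Friction and masses are not known exactly. Their poses are not given: they have to be found in the camera images.
- bar_grip (a point): Centre of the upright black grip tab (44 mm long, 12 thick, 24 high) on the middle of the loose aluminium bar (392 mm long, 12 wide, 16 high, 220 g, black end discs 22 mm across). The point is 28 mm above the bar's underside, 12 mm below the tab's top. y along the bar, x across tab and bar, z up. It starts in the rack's upper brackets, grip 120 mm up, over the caps (90 mm up at most).
- rack: Fixed rack, 362 mm. Origin: underside, middle of the row; y along the row, x to its back (away from the robot). Pockets 68 x 65 mm at x = 0, y = 0, +-68, +-136 mm, floor 4 mm up, lips 14 mm up. A 6 mm thick end plate at each y = +-178 mm has two open U brackets, notch 18 mm wide, flared to 40 mm over its top 14 mm: upper at x = 0, floor 92 mm up, top 124; parking at x = 90, floor 45, top 77.
- park_grip (a point): Where the bar's grip point is once the bar lies in both parking brackets at the back of the rack (rack x = 90, y = 0, z = 73 mm); y along the bar, as on the rack. The bar's end discs then lie just outside the end plates, with 13 mm of play along y either way.
- round_bottle_mid (a point): Larger round white bottle: 44 mm diameter, shoulder above 58 mm, blue cap 28 mm across, 100 to 200 g, 86 mm high. Grip across its diameter on the straight wall, 20 to 56 mm above its base. This point is its centre, half-way up; z up. At the start it stands upright in any one of the rack's five pockets, under the bar.
- slim_bottle_mid (a point): Slim round white bottle: 28 mm diameter, blue cap 22 mm across, 68 mm high. This point is its centre, half-way up; z up. Not needed, it stays in its pocket. At the start it stands upright in any one of the rack's five pockets, under the bar.
- wide_jar_mid (a point): Wide round white jar: 57 mm diameter, blue lid 58 mm across over its top 16 mm, 120 to 240 g, 70 mm high. Grip across its diameter on the straight wall, 20 to 60 mm above its base. This point is its centre, half-way up; z up. At the start it stands upright in any one of the rack's five pockets, under the bar.
- square_bottle_mid (a point): Square white bottle: 44 x 44 mm, body 60 mm high, round blue cap 28 mm across, 100 to 200 g; x and y square to its sides, nearly along the rack's; 82 mm high. Grip across its 44 mm on the straight wall, 20 to 56 mm above its base. This point is its centre, half-way up; z up. At the start it stands upright in any one of the rack's five pockets, under the bar.
- cartridge_mid (a point): Flat white cartridge, silver foil top: 28 mm thick (its x), 60 mm long (its y, nearly along the row), 70 to 130 g, 76 mm high. Grip across its thickness on the straight wall, 20 to 70 mm above its base. This point is its centre, half-way up; z up. At the start it stands upright in any one of the rack's five pockets, under the bar.
- handle_carrier: Fixed grey carrier left or right of the rack. Origin: underside, midway between its 2 compartments; x along it, z up. Compartments 76 x 76 mm, centred at x = 48 and -48 mm, y = 0; floor 4 mm, lips 14 mm above the bench; lips 4 mm thick, web between 20 mm. This one has an upright steel bow handle across its -x end, at x = -122 mm, 74 mm wide, top 49 mm above the bench.
- tube_carrier: Fixed grey carrier left or right of the rack. Origin: underside, midway between its 2 compartments; x along it, z up. Compartments 76 x 76 mm, centred at x = 48 and -48 mm, y = 0; floor 4 mm, lips 14 mm above the bench; lips 4 mm thick, web between 20 mm. This one has a strip with a row of five small round tube holes across its -x end, at x = -112 mm, 20 mm high.
Not all that is in view belongs to the job. Several things have the shape of the tube_carrier; the one meant has the colours described above.

How it is judged:
By the outcome, as a careful person would: the job done as asked, in the order asked, and still so for the second after the job is handed in, with the robot touching nothing.
It also fails if it takes over 115 s, if anything falls off the work surface, if the arm or the gripper's body presses on something with over 40 N, if the wrist force passes 120 N, or if a joint passes its speed limit or range.

## Working session

There is one attempt and no reset: what is moved stays moved. The work goes in short steps, Python scripts to look and compute and a shell command to move; the robot and the scene stay as the last step left them, time stands still between calls to the robot, and variables do not carry over. Pictures are saved under pics/ and viewed, and the job is handed in when it is done.

```bash
ls; mkdir -p pics; cat > h.py <<'E'
import numpy as np, cv2
from station import manip, imaging, workorder
def snap(n):
    s=imaging.snapshot(n); s['f']=240/np.tan(np.radians(s['vfov'])/2); return s
def cloud(s):
    z=s['z_map']; v,u=np.mgrid[0:480,0:640]
    P=np.stack([(u-s['cx'])/s['f']*z,(v-s['cy'])/s['f']*z,z],-1)
    W=(P-s['t'])@s['R']   # R^T (P-t)
    W[z==0]=np.nan
    return W
def proj(s,X):
    c=np.atleast_2d(X)@s['R'].T+s['t']; return c[:,:2]/c[:,2:]*s['f']+[s['cx'],s['cy']]
E
python3 - <<'E'
from h import *
import pickle
for n in ['scene','top','wrist']:
    s=snap(n); pickle.dump(s,open(n+'.pkl','wb')); cv2.imwrite(f'pics/{n}0.png',s['image'][:,:,::-1])
    print(n,s['vfov'],s['cx'],s['cy'],-s['R'].T@s['t'],(s['z_map']>0).mean())
st=manip.sense(); print(st)
E
```

```text
pics
scene 47.7789200811367 317.0345342722688 240.52182909939614 [ 1.45879858 -0.528576    1.07194871] 0.9958203125
top 57.83019661218598 315.9600169978295 250.15762046657787 [ 0.51844721 -0.09735414  1.23624492] 0.9960611979166667
wrist 60.56495798097084 321.70583257264417 246.8033732639648 [0.06003427 0.62881231 0.37315035] 0.99607421875
{'t': 0.15, 'q': array([ 1.16253481e+00,  5.28255880e-01,  1.43364253e+00,  1.48639973e-05,
        1.18139806e+00, -1.78499235e-01]), 'qd': array([ 0.00032593, -0.00011718, -0.00200602,  0.00044944, -0.00056702,
       -0.00058006]), 'tau': array([ 1.51349750e-04, -4.42744124e+01, -1.78276277e+01, -2.71925310e-04,
        5.55945750e-03, -2.52012785e-05]), 'tcp_pos': array([0.14209332, 0.60808595, 0.2495454 ]), 'tool_rot': array([ 1.14631379e-01,  9.93407732e-01, -8.13519925e-04, -2.52942678e-04]), 'force': array([ 0.35147094, -0.8293219 ,  0.74455776]), 'ft_torque': array([0.01436887, 0.05732977, 0.07919868]), 'finger_gap': 0.997543598629645}
```

View pics/top0.png

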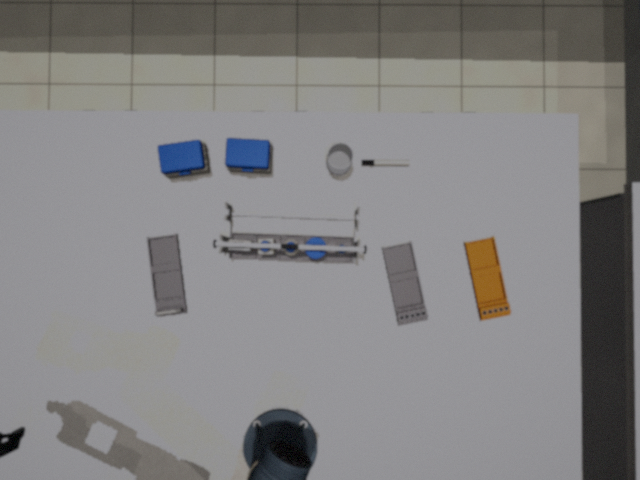

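View pics/scene0.png

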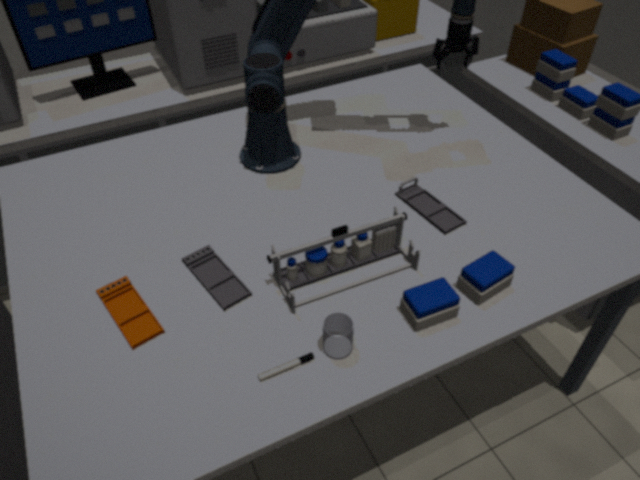

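View pics/wrist0.png

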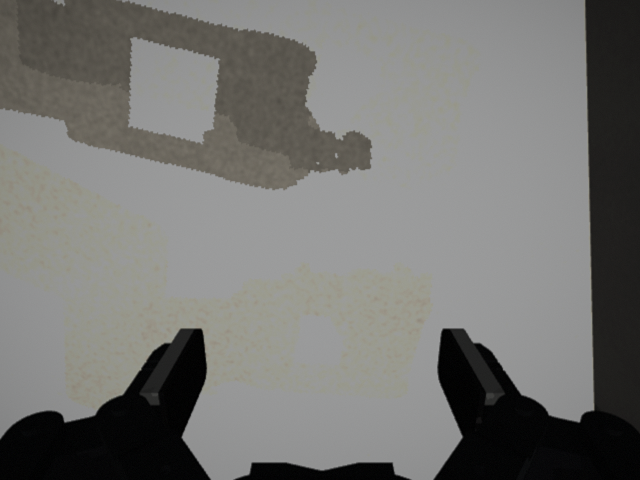

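The top view shows the rack at about (290,248), with its bar ends at (216,244) and (364,249). The grey handle carrier is at (167,275) with its handle at (172,311). The grey tube carrier is at (405,283) with its holes at (411,318). The orange one at (487,278) is a decoy. Next I'll get coarse positions.

```bash
python3 - <<'E'
from h import *
import pickle
s=pickle.load(open('top.pkl','rb')); W=cloud(s); im=s['image']
def rect(m,name):
    p=W[m][:,:2].astype(np.float32); r=cv2.minAreaRect(p); print(name,len(p),r, 'med z',np.median(W[m][:,2]))
v,u=np.mgrid[0:480,0:640]
hsv=cv2.cvtColor(im,cv2.COLOR_RGB2HSV)
def box(a,b,c,d): return (u>=a)&(u<=b)&(v>=c)&(v<=d)
print('table z',np.nanmedian(W[300:400,200:240,2]))
g=hsv[...,2]<150
for nm,b in [('handle',(140,195,225,322)),('tube',(378,432,235,330))]:
    m=box(*b)&(W[...,2]>0.0025)&(W[...,2]<0.08)
    rect(m,nm); m=box(*b)&g; rect(m,nm+' col')
m=box(205,375,200,275)&(W[...,2]>0.095)&(W[...,2]<0.12); rect(m,'bar')
m=box(205,375,200,275)&(W[...,2]>0.12); rect(m,'tab')
m=box(205,375,200,275)&(W[...,2]>0.01)&(W[...,2]<.2); rect(m,'rack all')
for n in ['top','scene']:
    s=pickle.load(open(n+'.pkl','rb'))
    im=s['image']; 
    if n=='top': c=im[190:335,130:440]; 
    else: c=im[160:320,170:480]
    cv2.imwrite(f'pics/{n}1.png',cv2.resize(c[:,:,::-1],None,fx=2.5,fy=2.5,interpolation=cv2.INTER_CUBIC))
E
```

```text
table z 0.00011539806800862154
handle 2473 ((0.4806970953941345, 0.32163509726524353), (0.2752094864845276, 0.15631338953971863), 0.6961667537689209) med z 0.006287854500746736
handle col 2882 ((0.468972772359848, 0.3379133343696594), (0.24040651321411133, 0.12586455047130585), 10.256638526916504) med z nan
tube 2612 ((0.4593367874622345, -0.3512437045574188), (0.26941874623298645, 0.15342473983764648), 0.06525132805109024) med z 0.006156522601109755
tube col 2795 ((0.465526282787323, -0.37187659740448), (0.2341156154870987, 0.1355452835559845), 14.56135368347168) med z nan
bar 728 ((0.5552334189414978, -0.02831430733203888), (0.396251916885376, 0.04884465038776398), 87.85968017578125) med z 0.10804171685238195
tab 109 ((0.5551266074180603, -0.027852535247802734), (0.3603605031967163, 0.04911305382847786), 87.84915924072266) med z 0.1311106129804573
rack all 2451 ((0.5939923524856567, -0.02954329550266266), (0.396150678396225, 0.15089930593967438), 88.18685913085938) med z 0.07419192660456812
```

View pics/top1.png

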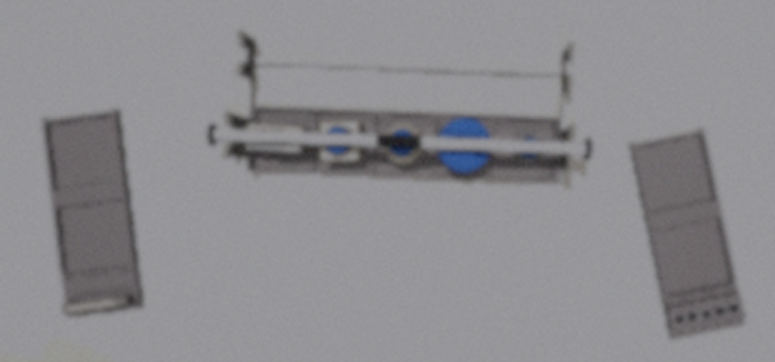

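View pics/scene1.png

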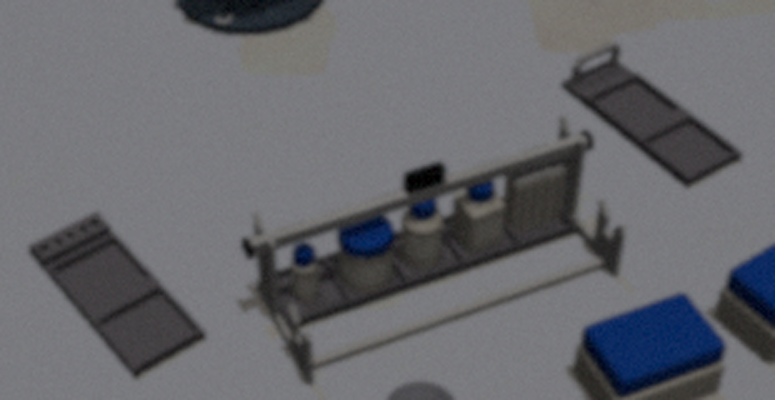

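```bash
cat >> h.py <<'E'
from scipy.spatial.transform import Rotation as Ro
def goto(p,yaw_deg=None,st=None):
    """print dp (cm, tool axes) and roll to bring TCP to world p with tool-x at world yaw"""
    st=st or manip.sense(); R=Ro.from_quat(st['tool_rot']).as_matrix()
    d=R.T@(np.array(p)-st['tcp_pos'])*100
    y=np.degrees(np.arctan2(R[1,0],R[0,0]))
    r=0
    if yaw_deg is not None: r=-np.radians((yaw_deg-y+180)%360-180)
    print('t',round(st['t'],2),'tcp',st['tcp_pos'].round(4),'yaw',y.round(2),'tilt',np.degrees(np.arccos(-R[2,2])).round(2),'-> dp',d.round(2),'roll',round(r,3),'gap',round(st['finger_gap'],3),'F',st['force'].round(1))
E
python3 -c "
from h import *
goto([.48,.25,.40],88)"
```

```text
t 0.15 tcp [0.1421 0.6081 0.2495] yaw 166.84 tilt 0.1 -> dp [-41.05 -27.2  -15.01] roll 1.376 gap 0.998 F [ 0.4 -0.8  0.7]
```

```bash
python3 -m creep '{"claw":[8.5,8.5,8.5,8.5,8.5,8.5,8.5,8.5,8.5,8.5,8.5,8.5],"dp":[[-3.5,-2.3,-1.3],[-7,-4.5,-2.5],[-10.5,-7,-3.8],[-14,-9.3,-5],[-17.5,-11.6,-6.4],[-21,-14,-7.7],[-24.5,-16.2,-9],[-28,-18.5,-10.2],[-31.5,-21,-11.5],[-35,-23.2,-12.8],[-38.5,-25.5,-14],[-41,-27.2,-15]],"roll":[0.11,0.23,0.34,0.46,0.57,0.69,0.8,0.92,1.03,1.15,1.26,1.376]}'
python3 - <<'E'
from h import *
import pickle
s=snap('wrist'); pickle.dump(s,open('w1.pkl','wb')); cv2.imwrite('pics/w1.png',s['image'][:,:,::-1])
goto([.556,-.112,.40],88)
E
```

```text
t: 1.35
tcp_pos: [0.4812, 0.2483, 0.4008]
tool_rot: [0.722, 0.692, 0.0, 0.0]
force: [0.3, -0.1, 0.6]
finger_gap: 0.991
t 1.4 tcp [0.485  0.2457 0.4023] yaw 87.26 tilt 0.41 -> dp [-35.39   8.8    0.37] roll -0.013 gap 0.994 F [ 2.9 -1.8  1.8]
```

View pics/w1.png

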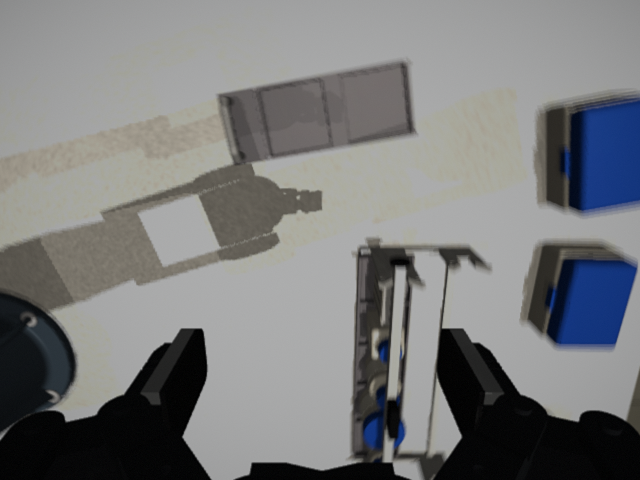

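```bash
python3 - <<'E'
from h import *
import pickle
s=snap('wrist'); pickle.dump(s,open('w1.pkl','wb'))
W=cloud(s); z=W[...,2]; im=s['image']
cv2.imwrite('pics/w1z.png',np.clip(np.nan_to_num(z)*255/0.03,0,255).astype(np.uint8))
print(np.nanmedian(z[20:60,300:500]))
m=((z>0.003)&(z<0.06)).astype(np.uint8); m[:,:200]=0; m[:,430:]=0; m[190:]=0
n,l,st,c=cv2.connectedComponentsWithStats(m)
k=1+np.argmax(st[1:,4]); m=l==k
print(st[k]); p=W[m][:,:2].astype(np.float32); print(cv2.minAreaRect(p), cv2.boxPoints(cv2.minAreaRect(p)))
goto([.556,-.112,.40],88)
E
```

```text
-5.927712464770551e-05
[  209    53   200   110 12902]
((0.4770219922065735, 0.32522931694984436), (0.2261088639497757, 0.08410545438528061), 7.842977523803711) [[0.35928664 0.3514614 ]
 [0.37076357 0.2681427 ]
 [0.5947573  0.29899722]
 [0.58328044 0.38231593]]
t 1.45 tcp [0.4829 0.2477 0.4014] yaw 87.64 tilt 0.22 -> dp [-35.64   8.79   0.18] roll -0.006 gap 0.998 F [ 0.1  0.3 -0.8]
```

View pics/w1z.png

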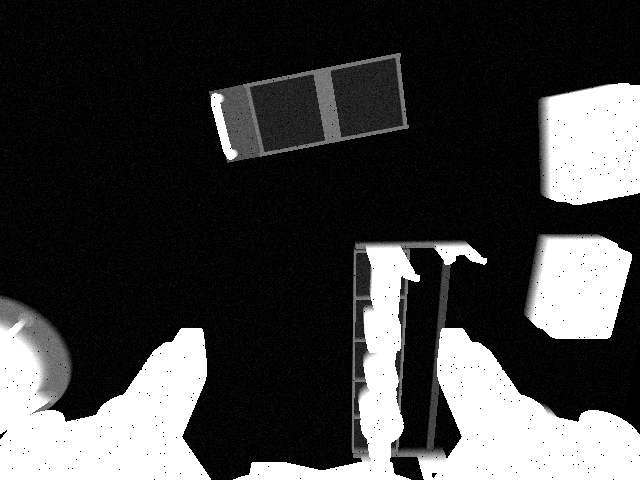

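The depth map shows the handle carrier at about (210–408, 53–160), with the bow handle at its left (near) end, and the rack at (350–490, 240–460). The fitted handle-carrier yaw is 7.8° and its origin is near (0.500, 0.328). Now I'll look over the rack.

```bash
python3 -m creep '{"claw":[8.5,8.5,8.5,8.5,8.5,8.5,8.5,8.5,8.5,8.5,8.5,8.5],"dp":[[-2,0.5,0],[-6,1.5,0],[-10,2.5,0],[-14,3.5,0],[-18,4.5,0],[-22,5.5,0.1],[-26,6.5,0.1],[-30,7.5,0.1],[-33,8.2,0.1],[-35,8.7,0.1],[-35.6,8.8,0.1],[-35.6,8.8,0.1]],"roll":[0,0,0,0,0,0,0,0,0,0,0,0]}'
python3 - <<'E'
from h import *
import pickle
s=snap('wrist'); pickle.dump(s,open('w2.pkl','wb')); cv2.imwrite('pics/w2.png',s['image'][:,:,::-1])
W=cloud(s); z=W[...,2]
cv2.imwrite('pics/w2z.png',np.clip(np.nan_to_num(z)*255/0.14,0,255).astype(np.uint8))
goto([.556,-.112,.40],88)
E
```

```text
t: 2.65
tcp_pos: [0.5547, -0.1082, 0.3986]
tool_rot: [0.719, 0.695, -0.0, -0.001]
force: [0.1, 0.6, 0.6]
finger_gap: 0.994
t 2.7 tcp [ 0.5546 -0.1074  0.3988] yaw 88.04 tilt 0.1 -> dp [-0.46  0.15 -0.12] roll 0.001 gap 0.992 F [ 0.  -1.2 -0.1]
```

View pics/w2.png

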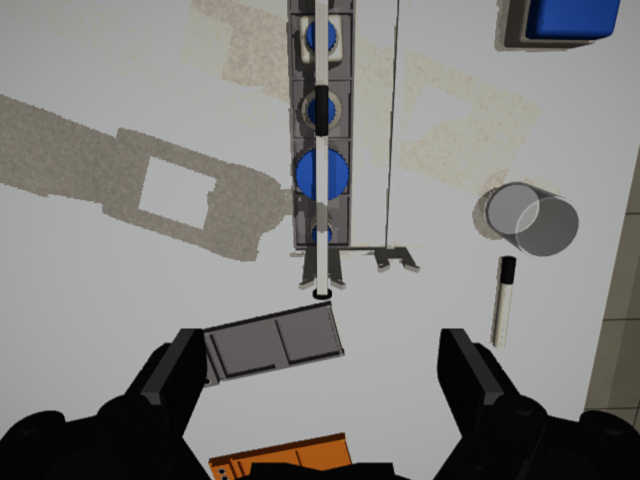

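View pics/w2z.png

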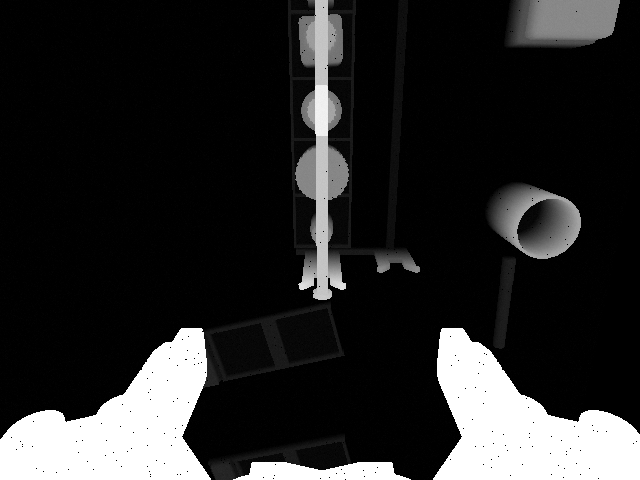

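The wrist picture shows the tab at about (321,110), the square bottle at (320,38), the round bottle at (321,110), the jar at (322,173) and the slim bottle at (321,232). The bar disc is at (322,294) and the tube carrier at (275,345). Now I'll fit poses.

```bash
python3 - <<'E'
from h import *
import pickle
s=pickle.load(open('w2.pkl','rb')); W=cloud(s); z=W[...,2]; im=s['image'].astype(int)
v,u=np.mgrid[0:480,0:640]
print('cam',-s['R'].T@s['t'],s['R'][2])
m=(u>290)&(u<360)&(v<300)&(z>.118)&(z<.15); tab=m&(v>70)&(v<150)
def rr(m,n): 
    p=W[m]; r=cv2.minAreaRect(p[:,:2].astype(np.float32)); print(n,len(p),np.round(r[0],4),np.round(r[1],4),round(r[2],2),'z',np.median(p[:,2]).round(4)); return p
rr(tab,'tab'); 
# bar top z~.108: robust line
m=(u>300)&(u<345)&(v<285)&(z>.104)&(z<.112); p=W[m]
vx,vy,x0,y0=cv2.fitLine(p[:,:2].astype(np.float32),cv2.DIST_HUBER,0,.01,.01).ravel(); print('bar yaw',np.degrees(np.arctan2(vy,vx)),'z',np.median(p[:,2]),x0,y0)
# x at y = -0.028
print('bar x at y=-.028', x0+(-.028-y0)*vx/vy)
# disc
rr((u>310)&(u<335)&(v>287)&(v<300)&(z>.08),'disc')
# rack base: lips 14mm at z .010-.018
m=(u>280)&(u<360)&(v<252)&(z>.009)&(z<.019); p=rr(m,'racklip')
# tube carrier
m=(u>195)&(u<350)&(v>298)&(v<392)&(z>.003)&(z<.03)
p=rr(m,'tubecar'); print(cv2.boxPoints(cv2.minAreaRect(p[:,:2].astype(np.float32))))
# end plate
m=(u>290)&(u<430)&(v>244)&(v<292)&(z>.02)&(z<.09); rr(m,'endplate')
# back bracket
m=(u>370)&(u<425)&(v>244)&(v<275)&(z>.07)&(z<.08); p=rr(m,'park top')
# caps
for n,a,b in [('square',10,70),('round',85,140),('jar',145,205),('slim',210,250)]:
    m=(u>290)&(u<352)&(v>a)&(v<b)&(z>.06)&(z<.092)&(im[...,2]>im[...,0]+40)
    rr(m,n)
goto([.5565,-.028,.14],88)
E
```

```text
cam [ 0.557868   -0.02264451  0.52241899] [-0.01278134 -0.3259999  -0.9452834 ]
tab 659 [ 0.5564 -0.0273] [0.043 0.011] 88.13 z 0.1318
bar yaw 88.2206 z 0.1079664654159046 0.55528593 -0.068750866
bar x at y=-.028 0.55655193
disc 201 [ 0.5508 -0.2197] [0.0138 0.0204] 86.74 z 0.108
racklip 2270 [ 0.5579 -0.0595] [0.293  0.0853] 89.81 z 0.0139
tubecar 7022 [ 0.475  -0.3524] [0.1482 0.2056] 87.4 z 0.0052
[[ 0.36898655 -0.42177358]
 [ 0.5743359  -0.4310859 ]
 [ 0.58104944 -0.28304192]
 [ 0.37570012 -0.2737296 ]]
endplate 1168 [ 0.5972 -0.2065] [0.0072 0.1366] 88.18 z 0.0532
park top 114 [ 0.6406 -0.2078] [0.0067 0.0498] 88.99 z 0.0741
square 299 [0.5583 0.0409] [0.0223 0.0281] 85.66 z 0.0859
round 241 [ 0.5562 -0.0286] [0.0282 0.0228] 5.38 z 0.0899
jar 1549 [ 0.5548 -0.0938] [0.0544 0.0587] 85.13 z 0.0739
slim 71 [ 0.5521 -0.1638] [0.0218 0.0153] 0.05 z 0.072
t 2.7 tcp [ 0.5546 -0.1074  0.3988] yaw 88.04 tilt 0.1 -> dp [ 7.91 -0.05 25.89] roll 0.001 gap 0.992 F [ 0.  -1.2 -0.1]
```

```bash
python3 -m creep '{"claw":[6,5,4,4,4,4,4,4,4,4,4,4],"dp":[[1.5,0,3],[3.5,0,7],[5.5,0,11],[7,0,15],[7.9,-0.05,19],[7.9,-0.05,20],[7.9,-0.05,20],[7.9,-0.05,20],[7.9,-0.05,20],[7.9,-0.05,20],[7.9,-0.05,20],[7.9,-0.05,20]],"roll":[0,0,0,0,0,0,0,0,0,0,0,0]}' 60
python3 - <<'E'
from h import *
s=snap('wrist'); cv2.imwrite('pics/w3.png',s['image'][:,:,::-1])
W=cloud(s); z=W[...,2]
v,u=np.mgrid[0:480,0:640]
m=(z>.122)&(z<.14)&(abs(W[...,0]-.556)<.03)&(abs(W[...,1]+.027)<.04)
r=cv2.minAreaRect(W[m][:,:2].astype(np.float32)); print(r)
goto([.5564,-.0273,.120],88.18)
E
```

```text
t: 3.9
tcp_pos: [0.5576, -0.0299, 0.2]
tool_rot: [0.72, 0.694, 0.0, 0.001]
force: [0.9, 0.7, 0.4]
finger_gap: 0.469
((0.5567119121551514, -0.02696247585117817), (0.044054482132196426, 0.01185994129627943), 88.22804260253906)
t 3.95 tcp [ 0.5575 -0.0298  0.1998] yaw 87.97 tilt 0.05 -> dp [ 0.25 -0.12  7.98] roll -0.004 gap 0.467 F [-0.3 -0.3 -0.2]
```

View pics/w3.png

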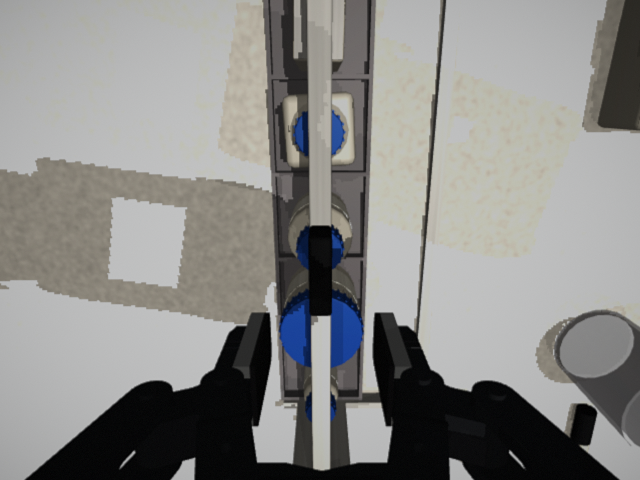

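The tab at (320,270) sits midway between the fingers (255 and 390). The tab fit agrees with the earlier one: (0.5567, -0.027). I'll descend, settle and grip.

```bash
python3 -m creep '{"claw":[4,4,4,4,4,4,3,2,1.2,0.8,0.8,0.8],"dp":[[0.2,-0.1,2],[0.25,-0.1,4],[0.25,-0.1,6],[0.25,-0.1,7.4],[0.25,-0.1,8],[0.25,-0.1,8],[0.25,-0.1,8],[0.25,-0.1,8],[0.25,-0.1,8],[0.25,-0.1,8],[0.25,-0.1,8],[0.25,-0.1,8]],"roll":[-0.004,-0.004,-0.004,-0.004,-0.004,-0.004,-0.004,-0.004,-0.004,-0.004,-0.004,-0.004]}' 60
python3 -c "
from h import *
goto([.5564,-.0273,.120],88.18)"
```

```text
t: 5.15
tcp_pos: [0.557, -0.0271, 0.1202]
tool_rot: [0.718, 0.696, 0.0, 0.001]
force: [-0.9, 0.3, 6.5]
finger_gap: 0.132
t 5.15 tcp [ 0.557  -0.0271  0.1202] yaw 88.22 tilt 0.09 -> dp [-0.02 -0.06  0.02] roll 0.001 gap 0.132 F [-0.9  0.3  6.5]
```

```bash
python3 -m creep '{"claw":[0.6,0.6,0.6,0.6,0.6,0.6,0.6,0.6,0.6,0.6,0.6,0.6],"dp":[[0,0,0],[0,0,0],[0,0,-0.3],[0,0,-0.8],[0,0,-1.4],[0,0,-2],[0,0,-2.7],[0,0,-3.4],[0,0,-4],[0,0,-4.6],[0,0,-5],[0,0,-5]],"roll":[0,0,0,0,0,0,0,0,0,0,0,0]}' 80
python3 - <<'E'
from h import *
s=snap('wrist'); cv2.imwrite('pics/w4.png',s['image'][:,:,::-1]); W=cloud(s)
s2=snap('scene'); cv2.imwrite('pics/s4.png',cv2.resize(s2['image'][160:320,220:460,::-1],None,fx=3,fy=3))
z=W[...,2]
m=(z>.150)&(z<.164)&(abs(W[...,0]-.556)<.03)&(W[...,1]>.03); p=W[m]; 
if len(p)>50: print(len(p),np.polyfit(p[:,1],p[:,2],1),np.polyfit(p[:,1],p[:,0],1), p[:,1].max())
# target: park_grip = rack origin + 90 ex
goto([.5564+.08995,-.0273-.00286,.17],88.18)
E
```

```text
t: 6.35
tcp_pos: [0.5568, -0.0271, 0.17]
tool_rot: [0.718, 0.696, 0.0, 0.001]
force: [0.2, -0.4, -1.6]
finger_gap: 0.123
7442 [-1.21702019e-04  1.57739410e-01] [0.0300676  0.55762896] 0.08768718665909449
t 6.45 tcp [ 0.5563 -0.027   0.1693] yaw 88.22 tilt 0.01 -> dp [-0.03  9.01 -0.07] roll 0.001 gap 0.127 F [-0.4 -0.4 -2.7]
```

View pics/s4.png

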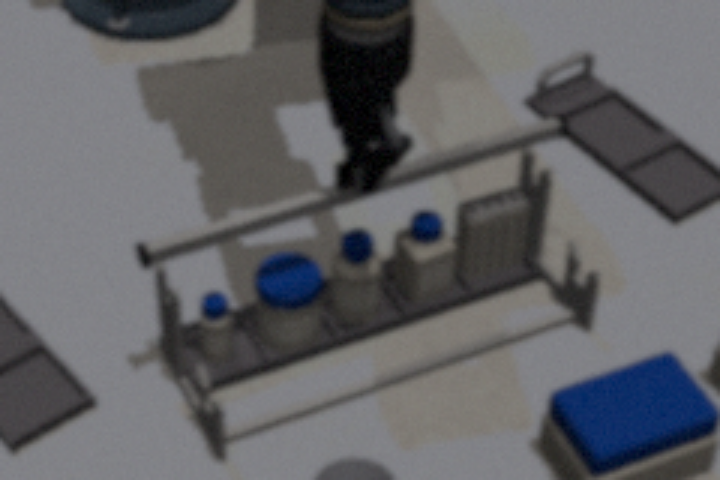

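View pics/w4.png

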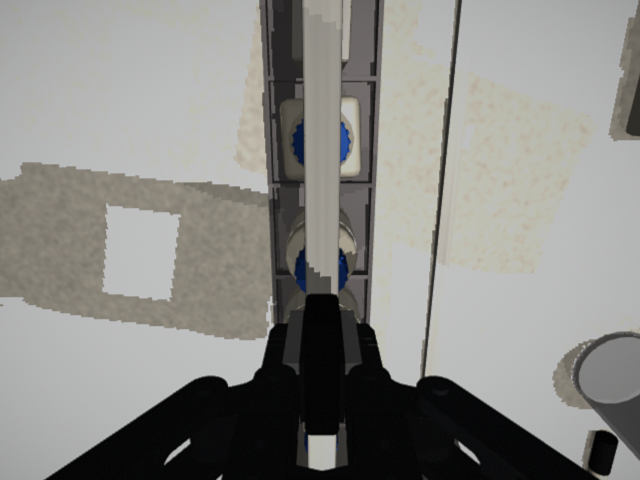

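The scene view shows the bar level and clear of the upper brackets (ends at (145,253) and (565,125)). Before lowering, I'll check where the parking notch really is from the earlier depth map.

```bash
python3 - <<'E'
from h import *
import pickle
a=np.radians(-1.82); ex=np.array([np.cos(a),np.sin(a)]); ey=np.array([-np.sin(a),np.cos(a)]); O=np.array([.5564,-.0273])
for f in ['w1.pkl','w2.pkl']:
    W=cloud(pickle.load(open(f,'rb'))); P=W[...,:2]-O; X=P@ex*1e3; Y=P@ey*1e3; Z=W[...,2]*1e3
    for sg in (-1,1):
      for lo,hi in [(60,70),(71,80),(100,112),(118,127)]:
        m=(abs(Y-sg*178)<8)&(Z>lo)&(Z<hi)&(X>-60)&(X<130)
        if m.sum()>5:
            h,_=np.histogram(X[m],bins=np.arange(-60,131,2)); b=np.arange(-60,131,2)
            print(f,sg,lo,hi,m.sum(),'Ymean',Y[m].mean().round(1),[(int(b[i]),int(n)) for i,n in enumerate(h) if n])
E
```

```text
w1.pkl -1 60 70 17 Ymean -174.7 [(68, 3), (70, 2), (72, 3), (74, 3), (76, 3), (78, 3)]
w1.pkl 1 60 70 165 Ymean 179.9 [(-22, 8), (-20, 5), (-18, 5), (-16, 6), (-14, 6), (-12, 6), (-10, 4), (-8, 3), (-6, 3), (18, 2), (20, 5), (22, 1), (68, 8), (70, 6), (72, 6), (74, 5), (76, 8), (78, 10), (80, 5), (98, 9), (100, 15), (102, 12), (104, 13), (106, 5), (108, 3), (110, 5), (112, 1)]
w1.pkl 1 71 80 162 Ymean 179.4 [(-22, 8), (-20, 4), (-18, 5), (-16, 4), (-14, 3), (-12, 6), (-10, 5), (-8, 5), (-6, 5), (-4, 2), (12, 1), (14, 3), (16, 4), (18, 4), (20, 4), (22, 1), (64, 5), (66, 11), (68, 13), (70, 6), (72, 7), (74, 3), (102, 2), (106, 12), (108, 13), (110, 12), (112, 9), (114, 5)]
w1.pkl 1 100 112 287 Ymean 179.0 [(-22, 12), (-20, 10), (-18, 8), (-16, 8), (-14, 7), (-12, 8), (-10, 7), (-6, 36), (-4, 22), (-2, 24), (0, 25), (2, 28), (4, 24), (6, 2), (8, 14), (10, 10), (12, 8), (14, 6), (16, 9), (18, 7), (20, 10), (22, 2)]
w1.pkl 1 118 127 124 Ymean 178.6 [(-26, 6), (-24, 12), (-22, 15), (-20, 12), (-18, 7), (-16, 7), (14, 6), (16, 11), (18, 16), (20, 11), (22, 14), (24, 7)]
w2.pkl -1 60 70 18
[... 299 characters left out ...]
, (110, 4)]
w2.pkl -1 71 80 179 Ymean -176.5 [(-22, 4), (-20, 6), (-18, 4), (-16, 4), (-14, 6), (-12, 5), (-10, 3), (-8, 5), (6, 2), (8, 5), (10, 3), (12, 6), (14, 7), (16, 4), (18, 4), (20, 5), (64, 5), (66, 13), (68, 12), (70, 9), (72, 10), (74, 3), (104, 4), (106, 12), (108, 13), (110, 12), (112, 8), (114, 5)]
w2.pkl -1 100 112 267 Ymean -176.8 [(-22, 12), (-20, 10), (-18, 5), (-16, 7), (-14, 9), (-12, 8), (-10, 8), (-6, 13), (-4, 25), (-2, 28), (0, 27), (2, 27), (4, 26), (8, 8), (10, 10), (12, 8), (14, 8), (16, 9), (18, 8), (20, 11)]
w2.pkl -1 118 127 120 Ymean -177.6 [(-26, 7), (-24, 7), (-22, 14), (-20, 13), (-18, 12), (-16, 5), (14, 5), (16, 11), (18, 13), (20, 14), (22, 11), (24, 8)]
```

```bash
python3 -m creep '{"claw":[0.6,0.6,0.6,0.6,0.6,0.6,0.6,0.6,0.6,0.6,0.6,0.6],"dp":[[0,0.4,0],[0,1.3,0],[0,2.5,0],[0,3.8,0],[0,5.2,0],[0,6.5,0],[0,7.6,0],[0,8.4,0],[0,8.8,0],[0,9,0],[0,9,0],[0,9,0]],"roll":[0,0,0,0,0,0,0,0,0,0,0,0]}'
python3 - <<'E'
from h import *
goto([.6464,-.0302,.073],88.18)
E
```

```text
t: 7.65
tcp_pos: [0.6459, -0.0297, 0.1692]
tool_rot: [0.718, 0.696, -0.0, -0.0]
force: [-0.6, 0.4, -1.7]
finger_gap: 0.122
t 7.65 tcp [ 0.6459 -0.0297  0.1692] yaw 88.23 tilt 0.05 -> dp [-0.05  0.06  9.62] roll 0.001 gap 0.122 F [-0.6  0.4 -1.7]
```

```bash
python3 -m creep '{"claw":[0.6,0.6,0.6,0.6,0.6,0.6,0.6,0.6,0.6,0.6,0.6,0.6],"dp":[[-0.05,0.06,0.5],[-0.05,0.06,1.5],[-0.05,0.06,2.7],[-0.05,0.06,4],[-0.05,0.06,5.2],[-0.05,0.06,6.2],[-0.05,0.06,7],[-0.05,0.06,7.7],[-0.05,0.06,8.3],[-0.05,0.06,8.8],[-0.05,0.06,9.2],[-0.05,0.06,9.4]],"roll":[0,0,0,0,0,0,0,0,0,0,0,0]}'
python3 - <<'E'
from h import *
s=snap('wrist'); cv2.imwrite('pics/w5.png',s['image'][:,:,::-1]);W=cloud(s);z=W[...,2]
m=(abs(W[...,0]-.647)<.03)&(W[...,1]>.03)&(z>.05)&(z<.075); p=W[m]
print(len(p),np.median(p[:,2]),np.polyfit(p[:,1],p[:,2],1),np.polyfit(p[:,1],p[:,0],1))
goto([.6464,-.0302,.073],88.18)
E
```

```text
t: 8.85
tcp_pos: [0.6469, -0.0303, 0.0751]
tool_rot: [0.718, 0.696, -0.0, -0.0]
force: [-0.4, 0.1, -2.3]
finger_gap: 0.127
7099 0.06276410461843415 [2.98634546e-05 6.27550112e-02] [0.03076882 0.64776566]
t 8.9 tcp [ 0.6468 -0.0303  0.0749] yaw 88.23 tilt 0.02 -> dp [ 0.01 -0.04  0.19] roll 0.001 gap 0.126 F [-0.3  0.1 -3.1]
```

View pics/w5.png

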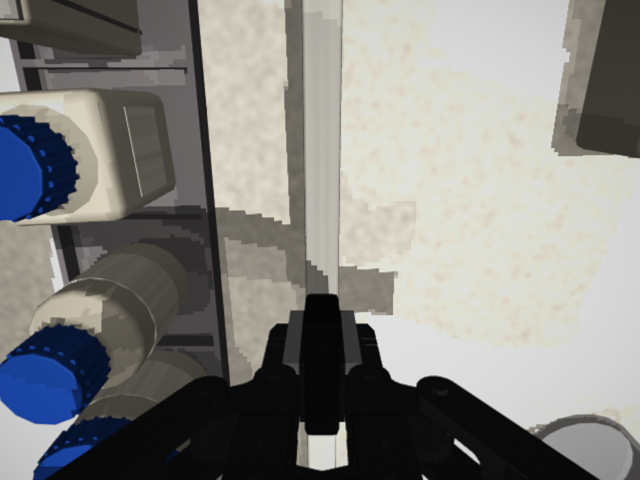

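The bar is level, with its top at 62.8 mm, so it has 1.8 mm left to drop. I'll seat it and release.

```bash
python3 -m creep '{"claw":[0.6,0.6,0.6,1.5,2.5,3,3,3,3,3],"dp":[[0,0,0.1],[0,0,0.19],[0,0,0.2],[0,0,0.2],[0,0,0.2],[0,0,0.2],[0,0,0.2],[0,0,-1.5],[0,0,-4],[0,0,-7]],"roll":[0,0,0,0,0,0,0,0,0,0]}'
python3 - <<'E'
from h import *
s=snap('wrist'); cv2.imwrite('pics/w6.png',s['image'][:,:,::-1]);W=cloud(s);z=W[...,2]
m=(abs(W[...,0]-.647)<.03)&(W[...,1]>.03)&(z>.05)&(z<.075); p=W[m]
print(len(p),np.median(p[:,2]),np.polyfit(p[:,1],p[:,2],1),np.polyfit(p[:,1],p[:,0],1))
# round bottle is at rack (0,0): refine later
goto([.5564,-.0273,.20],88.18)
goto([.5564,-.12,.20],88.18)
E
```

```text
t: 9.9
tcp_pos: [0.6461, -0.0302, 0.145]
tool_rot: [0.718, 0.696, -0.001, -0.001]
force: [0.8, 0.5, 0.7]
finger_gap: 0.352
4039 0.06101214493301489 [-0.00080237  0.06104058] [0.03035401 0.64779873]
t 9.95 tcp [ 0.6497 -0.0308  0.1513] yaw 88.24 tilt 0.47 -> dp [ 0.06 -9.3  -4.95] roll 0.001 gap 0.352 F [ 1.1 -0.1  2.8]
t 9.95 tcp [ 0.6497 -0.0308  0.1513] yaw 88.24 tilt 0.47 -> dp [-9.21 -9.01 -4.93] roll 0.001 gap 0.352 F [ 1.1 -0.1  2.8]
```

View pics/w6.png

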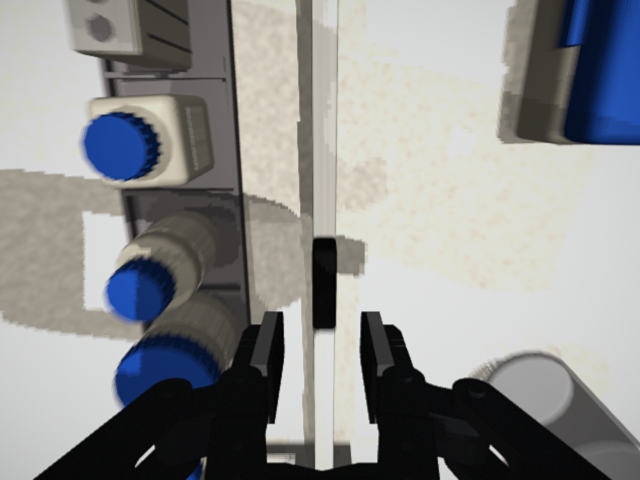

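The bar is parked: top at 61.0 mm, level, tab at (323,283) free between the open fingers. Next I'll take an overview of the now uncovered items.

```bash
python3 -m creep '{"claw":[4,5,6,7,8,8.5,8.5,8.5,8.5],"dp":[[-1,-1.5,-4],[-2.5,-4,-8],[-4,-6,-12],[-5.5,-8,-15],[-6.5,-9,-17.5],[-7,-9.2,-18],[-7,-9.2,-18],[-7,-9.2,-18],[-7,-9.2,-18]],"roll":[0,0,0,0,0,0,0,0,0]}'
cat > meas.py <<'E'
from h import *
import pickle,sys
s=snap('wrist'); fn=sys.argv[1]; pickle.dump(s,open(fn+'.pkl','wb')); cv2.imwrite('pics/%s.png'%fn,s['image'][:,:,::-1])
W=cloud(s); Z=W[...,2]
a=np.radians(-1.82); ex=np.array([np.cos(a),np.sin(a)]); ey=np.array([-np.sin(a),np.cos(a)]); O=np.array([.5564,-.0273])
P=W[...,:2]-O; X=P@ex*1e3; Y=P@ey*1e3; Z=Z*1e3
for n,yc,lo,hi in [('cart',136,76,84),('square',68,82,90),('squareshoulder',68,58,67),('round',0,86,94),('jar',-68,70,78),('slim',-136,68,76)]:
    m=(abs(Y-yc)<34)&(abs(X)<36)&(Z>lo)&(Z<hi)
    if m.sum()<20: print(n,'none');continue
    r=cv2.minAreaRect(np.stack([X[m],Y[m]],1).astype(np.float32)); c=np.array(r[0])
    (ux,uy),rad=cv2.minEnclosingCircle(np.stack([X[m],Y[m]],1).astype(np.float32))
    print(n,m.sum(),'rack xy',np.round(r[0],1),'size',np.round(r[1],1),'ang',round(r[2],1),'circ',round(ux,1),round(uy,1),round(rad,1),'z',np.median(Z[m]).round(1),'world',(O+(ex*c[0]+ey*c[1])/1e3).round(4))
E
python3 meas.py w7; python3 -c "
from h import *
goto([.5564,-.0273,.25],88.18)"
```

```text
t: 10.85
tcp_pos: [0.5526, -0.0967, 0.3233]
tool_rot: [0.718, 0.696, -0.001, -0.002]
force: [-0.4, 0.2, -0.4]
finger_gap: 0.99
cart none
square 1112 rack xy [-0.2 67.9] size [28.6 28.6] ang 10.3 circ -0.5 67.9 14.8 z 85.9 world [0.5584 0.0405]
squareshoulder 1630 rack xy [-0.3 68. ] size [43.9 44.1] ang 3.0 circ -0.4 68.4 28.8 z 63.4 world [0.5583 0.0407]
round 929 rack xy [-0.1 -0.9] size [28.5 28.7] ang 46.8 circ -0.2 -0.8 14.8 z 89.9 world [ 0.5562 -0.0282]
jar 3022 rack xy [  0.6 -66.8] size [57.9 59. ] ang 47.6 circ 0.5 -67.3 29.9 z 74.0 world [ 0.5549 -0.0941]
slim 385 rack xy [  -0.7 -136.4] size [22.8 21.4] ang 13.5 circ -0.4 -137.1 11.8 z 72.0 world [ 0.5514 -0.1637]
t 10.9 tcp [ 0.5526 -0.0967  0.3234] yaw 88.27 tilt 0.2 -> dp [6.94 0.19 7.35] roll 0.002 gap 0.994 F [-0.6  0.5 -0. ]
```

View pics/w7.png

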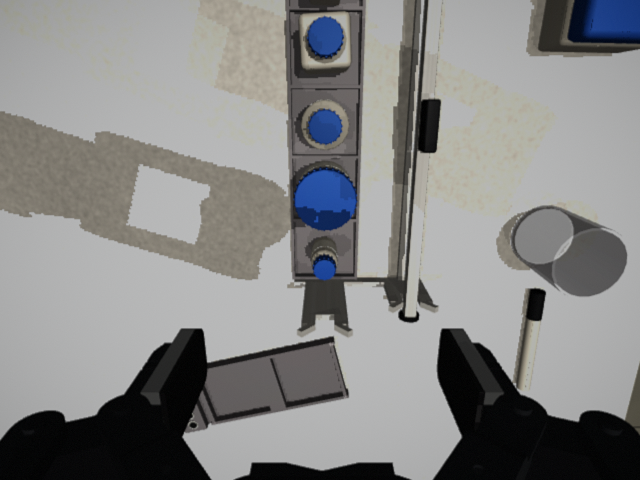

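```bash
python3 -m creep '{"claw":[8,7.5,7,7,7,7,7,7,7,7,7,7],"dp":[[1.5,0.1,3],[4,0.1,7],[6,0.2,11],[6.85,0.2,15],[6.85,0.2,18],[6.85,0.2,20.5],[6.85,0.2,22.5],[6.85,0.2,24.5],[6.85,0.2,26],[6.85,0.2,27],[6.85,0.2,27.3],[6.85,0.2,27.3]],"roll":[0,0,0,0,0,0,0,0,0,0,0,0]}' 50
python3 -c "
from h import *
goto([.5562,-.0282,.05],88.18)
import pickle
W=cloud(pickle.load(open('w7.pkl','rb'))); z=W[...,2]; v,u=np.mgrid[0:480,0:640]
for lo in (.003,.009):
  m=(z>lo)&(z<.022)&(v>330)&(v<435)&(u>206)&(u<352)
  r=cv2.minAreaRect(W[m][:,:2].astype(np.float32)); print(r,cv2.boxPoints(r))
"
```

```text
t: 12.1
tcp_pos: [0.5568, -0.0288, 0.0517]
tool_rot: [0.718, 0.696, -0.0, -0.0]
force: [-0.1, 0.2, 1.1]
finger_gap: 0.823
t 12.1 tcp [ 0.5568 -0.0288  0.0517] yaw 88.24 tilt 0.06 -> dp [ 0.06 -0.06  0.17] roll 0.001 gap 0.823 F [-0.1  0.2  1.1]
((0.4759812355041504, -0.3425288796424866), (0.18973380327224731, 0.08676324784755707), 12.057953834533691) [[ 0.37414494 -0.31992218]
 [ 0.39226988 -0.40477118]
 [ 0.57781756 -0.36513558]
 [ 0.5596926  -0.28028658]]
((0.4759812355041504, -0.3425288796424866), (0.18973380327224731, 0.08676324784755707), 12.057953834533691) [[ 0.37414494 -0.31992218]
 [ 0.39226988 -0.40477118]
 [ 0.57781756 -0.36513558]
 [ 0.5596926  -0.28028658]]
```

```bash
python3 -m creep '{"claw":[6,5,4.4,4,3.6,3.6,3.6,3.6,3.6,3.6,3.6,3.6],"dp":[[0,0,0],[0,0,0],[0,0,0],[0,0,0],[0,0,0],[0,0,0],[0,0,-0.3],[0,0,-0.8],[0,0,-1.5],[0,0,-2.3],[0,0,-3],[0,0,-3]],"roll":[0,0,0,0,0,0,0,0,0,0,0,0]}' 50
python3 - <<'E'
from h import *
s=snap('wrist'); cv2.imwrite('pics/w8.png',s['image'][:,:,::-1])
goto([.5474,.3349,.20],88.18); goto([.4522,.3219,.20],88.18)
E
```

```text
t: 13.3
tcp_pos: [0.5578, -0.0292, 0.0836]
tool_rot: [0.718, 0.696, 0.001, 0.001]
force: [-0.1, -0.8, -0.7]
finger_gap: 0.494
t 13.35 tcp [ 0.5575 -0.0292  0.0831] yaw 88.23 tilt 0.1 -> dp [ 36.35  -2.12 -11.71] roll 0.001 gap 0.499 F [ 0.8  0.3 -0.3]
t 13.35 tcp [ 0.5575 -0.0292  0.0831] yaw 88.23 tilt 0.1 -> dp [ 34.76 -11.59 -11.72] roll 0.001 gap 0.499 F [ 0.8  0.3 -0.3]
```

View pics/w8.png

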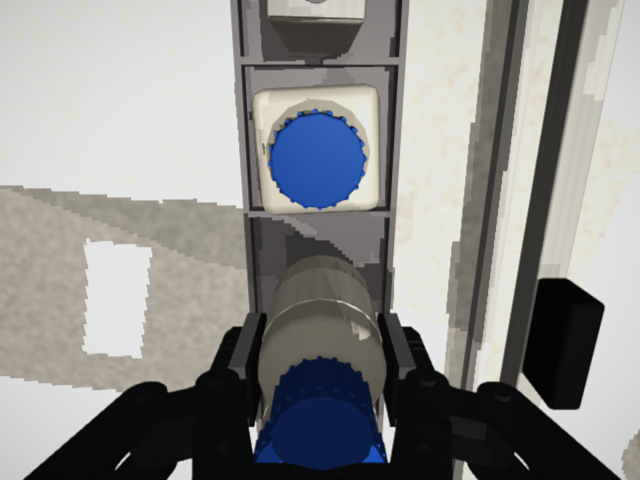

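The round bottle is between the pads and lifted out of its pocket, with the gap at 42.6 mm. I'll raise it and carry it to the far compartment of the handle carrier.

```bash
python3 -m creep '{"claw":[3.6,3.6,3.6,3.6,3.6,3.6,3.6,3.6,3.6,3.6,3.6,3.6],"dp":[[0,0,-1],[0,0,-3],[0,0,-5.5],[0,0,-8],[0.5,0,-10],[2,-0.1,-11.2],[4.5,-0.3,-11.7],[7.5,-0.5,-11.7],[11,-0.7,-11.7],[14.5,-0.9,-11.7],[18,-1.1,-11.7],[21.5,-1.3,-11.7]],"roll":[0,0,0,0,0,0,0,0,0,0,0,0]}'
python3 -m creep '{"claw":[3.6,3.6,3.6,3.6,3.6,3.6,3.6,3.6,3.6],"dp":[[3.5,-0.2,0],[7,-0.4,0],[10,-0.6,0],[12.2,-0.7,0],[13.7,-0.8,0],[14.5,-0.8,0],[14.8,-0.8,0],[14.8,-0.8,0],[14.8,-0.8,0]],"roll":[0,0,0,0,0,0,0,0,0]}'
python3 - <<'E'
from h import *
s=snap('wrist'); cv2.imwrite('pics/w9.png',s['image'][:,:,::-1])
goto([.5474,.3349,.05],88.18)
E
```

```text
t: 14.55
tcp_pos: [0.5494, 0.1885, 0.199]
tool_rot: [0.718, 0.696, -0.001, -0.001]
force: [0.6, 0.2, -1.3]
finger_gap: 0.497
t: 15.45
tcp_pos: [0.5473, 0.3334, 0.1992]
tool_rot: [0.718, 0.696, -0.0, 0.0]
force: [0.5, 0.1, -1.1]
finger_gap: 0.499
t 15.5 tcp [0.5474 0.3334 0.1993] yaw 88.15 tilt 0.03 -> dp [ 0.16  0.   14.93] roll -0.001 gap 0.5 F [ 1.5 -0.9 -1.2]
```

View pics/w9.png

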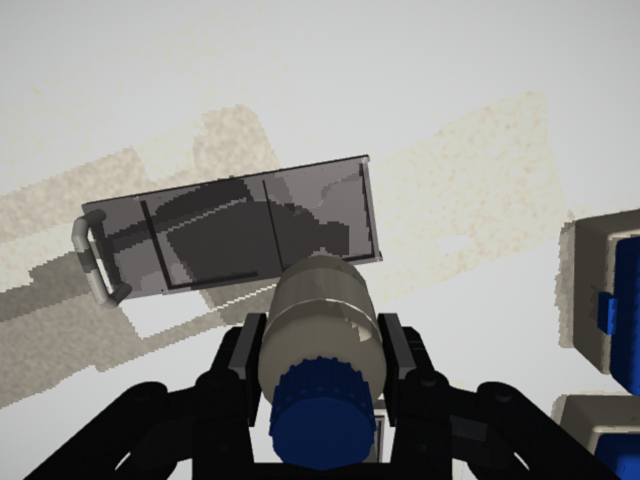

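The bottle is held at (320,350). The carrier is at (75–382, 155–305). I'll check my carrier model by projecting it onto the picture.

```bash
cat > car.py <<'E'
from h import *
import sys
def outline(s,o,yaw,img,col=(0,0,255)):
    a=np.radians(yaw); ex=np.array([np.cos(a),np.sin(a)]);ey=np.array([-ex[1],ex[0]])
    for cx in (48,-48):
        c=np.array([[cx+i*38,j*38] for i,j in [(1,1),(1,-1),(-1,-1),(-1,1)]])/1e3
        w=np.array([np.r_[np.array(o)+p[0]*ex+p[1]*ey,.014] for p in c])
        cv2.polylines(img,[proj(s,w).round().astype(int)],True,col,1)
E
python3 - <<'E'
from car import *
s=snap('wrist'); im=s['image'][:,:,::-1].copy(); outline(s,(.4998,.3284),7.84,im); cv2.imwrite('pics/w9b.png',im)
W=cloud(s); z=W[...,2]; v,u=np.mgrid[0:480,0:640]
m=(z>.009)&(z<.018)&(v>140)&(v<320)&(u>60)&(u<395); P=W[m][:,:2]-[.4998,.3284]
a=np.radians(7.84); X=P@[np.cos(a),np.sin(a)]*1e3; Y=P@[-np.sin(a),np.cos(a)]*1e3
for n,A,k in (('X',X,abs(Y)<30),('Y',Y,abs(X)<80)):
    h,b=np.histogram(A[k],bins=np.arange(-140,101,2)); print(n,[(int(b[i]),int(c)) for i,c in enumerate(h) if c>15])
E
```

```text
X [(-136, 103), (-134, 147), (-132, 141), (-130, 144), (-128, 148), (-126, 150), (-124, 155), (-122, 169), (-120, 189), (-118, 158), (-116, 171), (-114, 166), (-112, 157), (-110, 175), (-108, 160), (-106, 161), (-104, 167), (-102, 157), (-100, 165), (-98, 159), (-96, 169), (-94, 36), (-92, 142), (-90, 194), (-88, 236), (-12, 150), (-10, 183), (-8, 189), (-6, 187), (-4, 189), (-2, 186), (0, 189), (2, 184), (4, 190), (6, 192), (8, 114), (84, 191), (86, 199), (88, 37)]
Y [(-44, 22), (-42, 269), (-40, 411), (-38, 172), (-36, 64), (-34, 56), (-32, 59), (-30, 61), (-28, 58), (-26, 57), (-24, 63), (-22, 61), (-20, 59), (-18, 62), (-16, 64), (-14, 65), (-12, 57), (-10, 63), (-8, 65), (-6, 66), (-4, 63), (-2, 68), (0, 61), (2, 70), (4, 68), (6, 67), (8, 64), (10, 70), (12, 67), (14, 65), (16, 70), (18, 68), (20, 72), (22, 67), (24, 71), (26, 70), (28, 72), (30, 73), (32, 70), (34, 74), (36, 94), (38, 559), (40, 697), (42, 23)]
```

View pics/w9b.png

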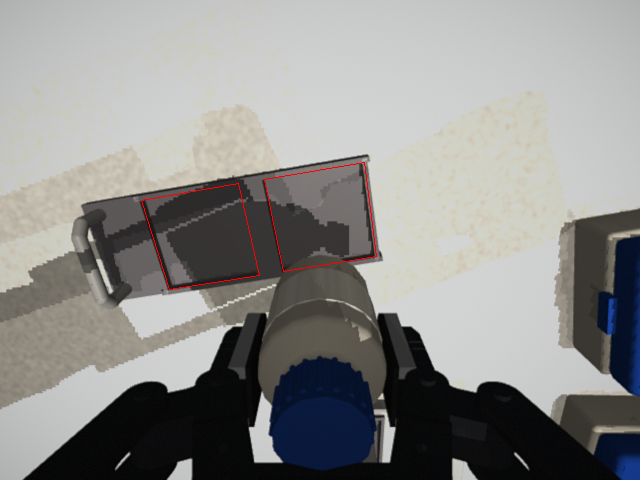

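The outline lies about 1.5 mm too far along +x, so I've corrected the carrier origin to (0.4982, 0.3277). Now I'll lower the bottle.

```bash
python3 -m creep '{"claw":[3.6,3.6,3.6,3.6,3.6,3.6,3.6,3.6,3.6,3.6,3.6,3.6],"dp":[[0.1,-0.1,1],[0.1,-0.16,3],[0.1,-0.16,5.5],[0.1,-0.16,8],[0.1,-0.16,10.2],[0.1,-0.16,12],[0.1,-0.16,13.2],[0.1,-0.16,14],[0.1,-0.16,14.4],[0.1,-0.16,14.6],[0.1,-0.16,14.7],[0.1,-0.16,14.7]],"roll":[0,0,0,0,0,0,0,0,0,0,0,0]}'
python3 -c "
from h import *
goto([.5458,.3343,.0517])"
```

```text
t: 16.75
tcp_pos: [0.546, 0.3356, 0.0535]
tool_rot: [0.718, 0.696, 0.001, 0.0]
force: [-1.8, -0.2, 2.8]
finger_gap: 0.501
t 16.75 tcp [0.546  0.3356 0.0535] yaw 88.23 tilt 0.07 -> dp [-0.13 -0.01  0.18] roll 0 gap 0.501 F [-1.8 -0.2  2.8]
```

```bash
python3 -m creep '{"claw":[3.6,4.2,4.6,5.2,6,6.6,6.6,6.6,6.6,6.6,6.6,6.6],"dp":[[0,0,0.1],[0,0,0.1],[0,0,0.1],[0,0,0.1],[0,0,0.1],[0,0,0.1],[0,0,-1],[0,0,-3],[0,0,-6],[0,0,-10],[0,0,-14],[0,0,-17]],"roll":[0,0,0,0,0,0,0,0,0,0,0,0]}'
python3 - <<'E'
from h import *
s=snap('wrist'); cv2.imwrite('pics/w10.png',s['image'][:,:,::-1])
W=cloud(s);z=W[...,2]
m=(abs(W[...,0]-.546)<.04)&(abs(W[...,1]-.334)<.04)&(z>.082)&(z<.1); print(m.sum(), cv2.minAreaRect(W[m][:,:2].astype(np.float32)) if m.sum()>10 else 0, np.median(z[m]))
goto([.545,.03,.26],88.18)
E
```

```text
t: 17.95
tcp_pos: [0.5464, 0.3358, 0.2259]
tool_rot: [0.718, 0.696, 0.002, 0.001]
force: [0.4, -0.1, -0.5]
finger_gap: 0.771
1449 ((0.5457839965820312, 0.33709436655044556), (0.028958195820450783, 0.02916862629354), 65.1044692993164) 0.08992891534561523
t 18.0 tcp [0.5488 0.337  0.2311] yaw 88.25 tilt 0.74 -> dp [-30.68   0.59  -3.04] roll 0.001 gap 0.772 F [1.1 1.  2.4]
```

View pics/w10.png

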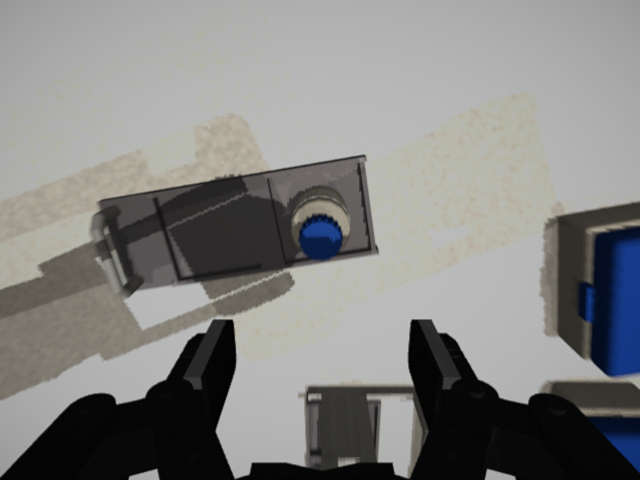

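The round bottle stands upright in the far compartment, cap top at 89.9 mm, centre 3 mm from target. Next is the cartridge, so I'll move back to see it.

```bash
python3 -m creep '{"claw":[6,6,6,6,6,6,6,6,6,6,6],"dp":[[-2,0.2,-0.5],[-6,0.5,-1.5],[-10.5,0.8,-3],[-15,1,-3],[-19,1.2,-3],[-23,1.2,-3],[-26.5,1.2,-3],[-29,1.2,-3],[-30.5,1.2,-3],[-30.7,1.2,-3],[-30.7,1.2,-3]],"roll":[0,0,0,0,0,0,0,0,0,0,0]}'
python3 meas.py w11; python3 -c "
from h import *
goto([.5607,.1086,.15],88.18)"
```

```text
t: 19.1
tcp_pos: [0.5482, 0.0286, 0.2525]
tool_rot: [0.718, 0.696, 0.0, -0.0]
force: [-0.4, -0.1, -0.7]
finger_gap: 0.7
cart 3610 rack xy [  0.2 135.8] size [59.9 28. ] ang 88.5 circ 0.2 135.8 32.1 z 80.1 world [0.5609 0.1084]
square 1169 rack xy [ 0. 68.] size [28.7 29.3] ang 32.6 circ -0.0 68.2 15.0 z 86.0 world [0.5586 0.0406]
squareshoulder 1591 rack xy [-0.1 68. ] size [43.9 44.3] ang 2.7 circ 0.0 68.6 28.5 z 63.4 world [0.5584 0.0407]
round none
jar 3128 rack xy [  0.1 -66.4] size [58.4 57.8] ang 45.1 circ 0.4 -66.3 29.9 z 74.0 world [ 0.5544 -0.0936]
slim 426 rack xy [   0.2 -136.2] size [22.4 22.7] ang 64.2 circ -0.1 -136.0 11.8 z 71.9 world [ 0.5522 -0.1635]
t 19.15 tcp [0.5481 0.0291 0.2524] yaw 88.25 tilt 0.04 -> dp [ 7.97  1.02 10.24] roll 0.001 gap 0.701 F [-0.2  0.6  1.3]
```

View pics/w11.png

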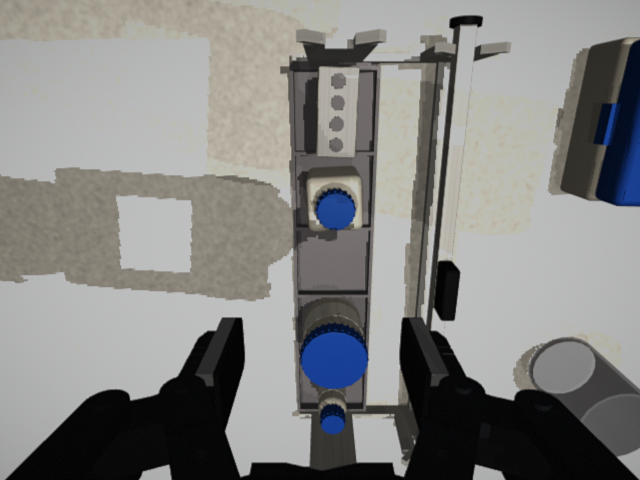

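The view shows the cartridge at (337,110) with even gaps around it. I'll grip it 9 mm inward of centre and fairly high, so the gripper body clears the end bracket.

```bash
python3 -m creep '{"claw":[6,5.6,5.6,5.6,5.6,5.6,5.6,5.6,5.6,5.6,5.6,5.6],"dp":[[1.5,0.3,1],[4,0.7,3],[6,1,5.5],[7.05,1,8],[7.05,1,10.5],[7.05,1,13],[7.05,1,15],[7.05,1,16.7],[7.05,1,17.9],[7.05,1,18.5],[7.05,1,18.6],[7.05,1,18.6]],"roll":[0.005,0.01,0.02,0.026,0.026,0.026,0.026,0.026,0.026,0.026,0.026,0.026]}' 50
python3 -c "
from h import *
goto([.5606,.0996,.066],86.7)"
```

```text
t: 20.35
tcp_pos: [0.5607, 0.0987, 0.0667]
tool_rot: [0.727, 0.687, 0.0, 0.0]
force: [-0.0, 0.3, 0.3]
finger_gap: 0.653
t 20.35 tcp [0.5607 0.0987 0.0667] yaw 86.76 tilt 0.05 -> dp [ 0.09 -0.01  0.07] roll 0.001 gap 0.653 F [-0.   0.3  0.3]
```

```bash
python3 -m creep '{"claw":[4.5,3.5,2.8,2.2,2,2,2,2,2,2,2,2],"dp":[[0,0,0],[0,0,0],[0,0,0],[0,0,0],[0,0,0],[0,0,0],[0,0,-0.4],[0,0,-1.2],[0,0,-2.5],[0,0,-4.2],[0,0,-6],[0,0,-7.5]],"roll":[0,0,0,0,0,0,0,0,0,0,0,0]}' 50
python3 - <<'E'
from h import *
s=snap('wrist'); cv2.imwrite('pics/w12.png',s['image'][:,:,::-1])
goto([.4507,.3211,.22],98)
E
```

```text
t: 21.55
tcp_pos: [0.5605, 0.0984, 0.1431]
tool_rot: [0.727, 0.687, 0.0, 0.0]
force: [-0.2, -0.1, -0.4]
finger_gap: 0.318
t 21.6 tcp [0.562  0.0985 0.1453] yaw 86.75 tilt 0.32 -> dp [ 21.59 -12.33  -7.54] roll -0.196 gap 0.322 F [1.1 0.2 0.5]
```

View pics/w12.png

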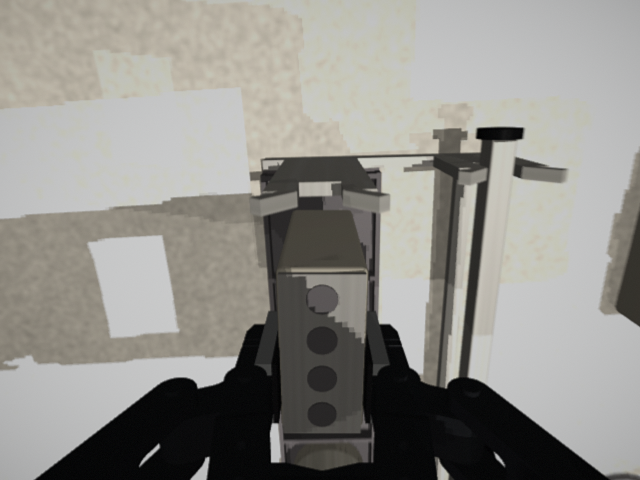

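```bash
python3 -m creep '{"claw":[2,2,2,2,2,2,2,2,2,2,2,2],"dp":[[0,0,-1],[0,0,-3],[0,0,-5.5],[0,0,-7.5],[1,-0.6,-8],[3,-1.7,-8],[6,-3.5,-8],[9.5,-5.5,-8],[13,-7.6,-8],[16.2,-9.5,-8],[18.8,-11,-8],[20.4,-12,-8]],"roll":[0,0,0,0,-0.02,-0.04,-0.07,-0.1,-0.13,-0.16,-0.18,-0.195]}'
python3 -m creep '{"claw":[2,2,2,2],"dp":[[0.2,-0.2,0],[0.3,-0.2,0],[0.3,-0.2,0],[0.3,-0.2,0]],"roll":[0,0,0,0]}'
python3 - <<'E'
from car import *
s=snap('wrist'); im=s['image'][:,:,::-1].copy(); outline(s,(.4982,.3277),7.84,im); cv2.imwrite('pics/w13.png',im)
goto([.4519,.3122,.0667],97.84)
E
```

```text
t: 22.8
tcp_pos: [0.4491, 0.311, 0.2202]
tool_rot: [0.655, 0.755, -0.001, -0.001]
force: [-0.1, -0.9, -1.8]
finger_gap: 0.321
t: 23.2
tcp_pos: [0.4502, 0.3108, 0.2211]
tool_rot: [0.657, 0.754, -0.0, 0.0]
force: [0.1, -0.4, -0.6]
finger_gap: 0.318
t 23.25 tcp [0.4503 0.3107 0.2212] yaw 97.82 tilt 0.01 -> dp [ 0.13  0.18 15.45] roll -0.0 gap 0.322 F [-0.1 -0.3 -1.1]
```

View pics/w13.png

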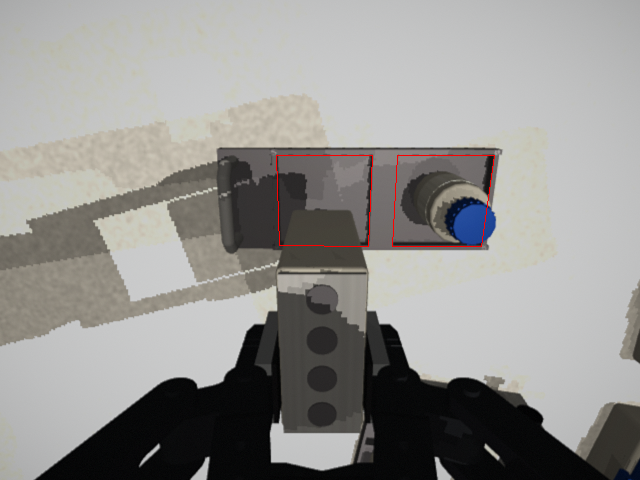

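The outline matches the compartments and the cartridge is aligned over the near one. Lowering and releasing.

```bash
python3 -m creep '{"claw":[2,2,2,2,2,2,2,2,2,2,2,2],"dp":[[0.1,0.1,1],[0.13,0.18,3],[0.13,0.18,5.5],[0.13,0.18,8],[0.13,0.18,10.5],[0.13,0.18,12.4],[0.13,0.18,13.8],[0.13,0.18,14.6],[0.13,0.18,15],[0.13,0.18,15.2],[0.13,0.18,15.3],[0.13,0.18,15.3]],"roll":[0,0,0,0,0,0,0,0,0,0,0,0]}'
python3 -c "
from h import *
goto([.4519,.3122,.0667],97.84)"
```

```text
t: 24.45
tcp_pos: [0.4517, 0.3133, 0.0688]
tool_rot: [0.657, 0.754, 0.001, 0.0]
force: [-0.7, 0.1, -1.9]
finger_gap: 0.322
t 24.45 tcp [0.4517 0.3133 0.0688] yaw 97.91 tilt 0.07 -> dp [-0.11  0.    0.21] roll 0.001 gap 0.322 F [-0.7  0.1 -1.9]
```

```bash
python3 -m creep '{"claw":[2,2,2.6,3.2,4,5,5.4,5.4,5.4,5.4,5.4,5.4],"dp":[[0,0,0.1],[0,0,0.2],[0,0,0.2],[0,0,0.2],[0,0,0.2],[0,0,0.2],[0,0,0.2],[0,0,-1],[0,0,-3],[0,0,-6],[0,0,-10],[0,0,-14]],"roll":[0,0,0,0,0,0,0,0,0,0,0,0]}'
python3 - <<'E'
from h import *
s=snap('wrist'); cv2.imwrite('pics/w14.png',s['image'][:,:,::-1])
W=cloud(s);z=W[...,2]
m=(abs(W[...,0]-.45)<.04)&(abs(W[...,1]-.322)<.045)&(z>.07)&(z<.1); print(m.sum(), cv2.minAreaRect(W[m][:,:2].astype(np.float32)) if m.sum()>10 else 0, np.median(z[m]), z[m].std())
goto([.5585,.0407,.22],91)
E
```

```text
t: 25.65
tcp_pos: [0.4509, 0.3129, 0.2101]
tool_rot: [0.657, 0.754, -0.0, -0.0]
force: [-0.3, 0.6, 0.6]
finger_gap: 0.633
3895 ((0.4502801299095154, 0.32353705167770386), (0.028748009353876114, 0.06011165678501129), 8.0155029296875) 0.08009767981664831 0.0014477356864767154
t 25.7 tcp [0.4546 0.3148 0.217 ] yaw 97.93 tilt 0.73 -> dp [-28.58   6.51  -0.32] roll 0.121 gap 0.627 F [0.9 0.8 4.3]
```

View pics/w14.png

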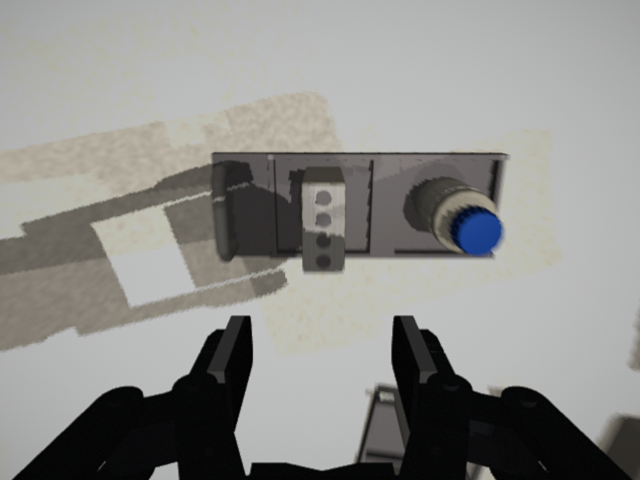

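Cartridge upright in the near compartment (top at 80.1 mm, aligned with the carrier). Next is the square bottle.

```bash
python3 -m creep '{"claw":[6,6.5,7,7,7,7,7,7,7,7,7,7],"dp":[[-1.5,0.3,-0.3],[-5,1.1,-0.3],[-9.5,2.1,-0.3],[-14,3.1,-0.3],[-18.5,4.2,-0.3],[-22.5,5.1,-0.3],[-25.7,5.8,-0.3],[-27.8,6.3,-0.3],[-28.6,6.5,-0.3],[-28.6,6.5,-0.3],[-28.6,6.5,-0.3],[-28.6,6.5,-0.3]],"roll":[0.01,0.02,0.04,0.06,0.08,0.1,0.11,0.12,0.121,0.121,0.121,0.121]}'
python3 meas.py w15; python3 -c "
from h import *
goto([.5585,.0407,.047],91)"
```

```text
t: 26.9
tcp_pos: [0.5542, 0.04, 0.2111]
tool_rot: [0.701, 0.714, -0.0, -0.001]
force: [0.3, 0.2, -0.5]
finger_gap: 0.818
cart none
square 1463 rack xy [-0.3 68.1] size [29.1 28.9] ang 32.1 circ -0.1 68.1 14.9 z 86.0 world [0.5582 0.0408]
squareshoulder 1920 rack xy [ 0.  68.8] size [44.  43.3] ang 1.9 circ -0.1 68.4 28.6 z 63.4 world [0.5586 0.0414]
round none
jar 3749 rack xy [  0.9 -66.3] size [58.  58.8] ang 38.5 circ 1.1 -66.8 30.2 z 74.1 world [ 0.5552 -0.0936]
slim 214 rack xy [   0.6 -129.5] size [10.  22.2] ang 83.6 circ 0.1 -134.2 11.1 z 71.3 world [ 0.5529 -0.1568]
t 26.95 tcp [0.5544 0.04   0.2112] yaw 91.08 tilt 0.05 -> dp [ 0.05  0.43 16.42] roll 0.001 gap 0.818 F [ 0.   0.2 -0.5]
```

View pics/w15.png

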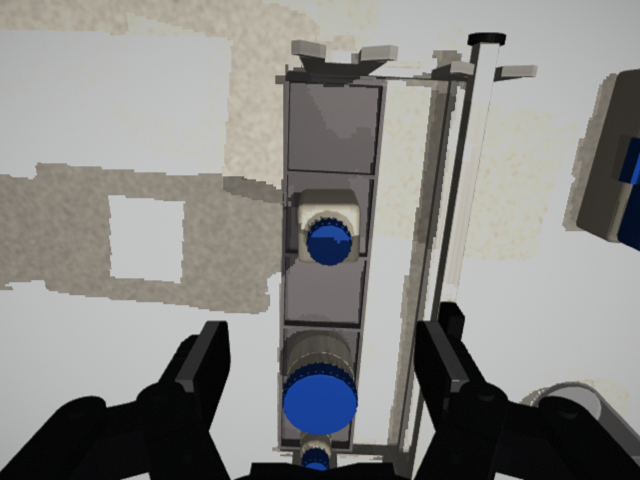

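The square bottle is at (329,230), in line with the jaws. Descending.

```bash
python3 -m creep '{"claw":[7,7,7,7,7,7,7,7,7,7,7],"dp":[[0.02,0.2,1],[0.05,0.4,3],[0.05,0.4,5.5],[0.05,0.4,8],[0.05,0.4,10.5],[0.05,0.4,12.6],[0.05,0.4,14.4],[0.05,0.4,15.6],[0.05,0.4,16.2],[0.05,0.4,16.4],[0.05,0.4,16.4]],"roll":[0,0,0,0,0,0,0,0,0,0,0]}' 50
python3 -c "
from h import *
goto([.5585,.0407,.047],91)"
```

```text
t: 28.05
tcp_pos: [0.5593, 0.0395, 0.0475]
tool_rot: [0.701, 0.713, 0.0, 0.0]
force: [0.6, 0.4, 0.7]
finger_gap: 0.819
t 28.05 tcp [0.5593 0.0395 0.0475] yaw 90.99 tilt 0.03 -> dp [ 0.12 -0.08  0.05] roll -0.0 gap 0.819 F [0.6 0.4 0.7]
```

```bash
python3 -m creep '{"claw":[6,5,4.4,4,3.6,3.6,3.6,3.6,3.6,3.6,3.6,3.6],"dp":[[0,-0.08,0],[0,-0.08,0],[0,-0.08,0],[0,-0.08,0],[0,-0.08,0],[0,-0.08,0],[0,-0.08,-0.4],[0,-0.08,-1.2],[0,-0.08,-2.5],[0,-0.08,-4.5],[0,-0.08,-7],[0,-0.08,-9.5]],"roll":[0,0,0,0,0,0,0,0,0,0,0,0]}' 50
python3 - <<'E'
from h import *
s=snap('wrist'); cv2.imwrite('pics/w16.png',s['image'][:,:,::-1])
goto([.5277,-.3314,.215],88.2)
goto([.4338,-.3515,.215],88.2)
E
```

```text
t: 29.25
tcp_pos: [0.5579, 0.0394, 0.1437]
tool_rot: [0.701, 0.713, -0.0, -0.0]
force: [-0.7, -0.0, -1.7]
finger_gap: 0.505
t 29.3 tcp [0.5605 0.0392 0.1478] yaw 90.99 tilt 0.43 -> dp [-37.01  -3.87  -6.71] roll 0.049 gap 0.506 F [ 0.7 -0.7  1.1]
t 29.3 tcp [0.5605 0.0392 0.1478] yaw 90.99 tilt 0.43 -> dp [-38.86 -13.29  -6.78] roll 0.049 gap 0.506 F [ 0.7 -0.7  1.1]
```

View pics/w16.png

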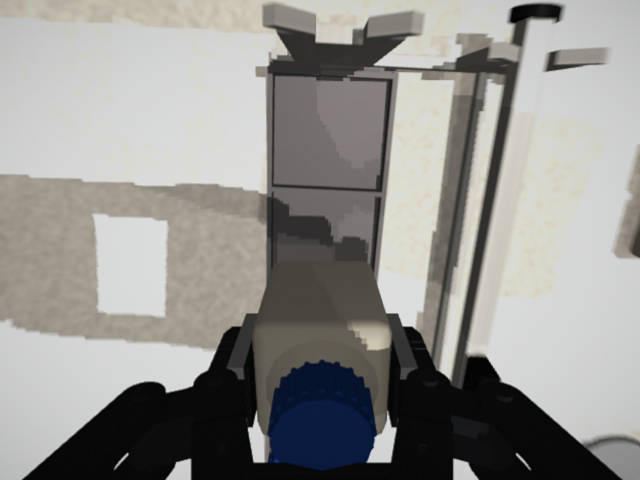

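```bash
python3 -m creep '{"claw":[3.6,3.6,3.6,3.6,3.6,3.6,3.6,3.6,3.6,3.6,3.6,3.6],"dp":[[0,0,-1.5],[0,0,-4],[0,0,-6],[-1,-0.1,-6.9],[-3,-0.3,-7],[-6,-0.6,-7],[-9.5,-1,-7],[-13,-1.4,-7],[-16.5,-1.7,-7],[-20,-2.1,-7],[-23.5,-2.5,-7],[-27,-2.8,-7]],"roll":[0,0,0,-0.01,-0.03,-0.05,-0.07,-0.09,-0.11,-0.13,-0.15,-0.17]}'
python3 -m creep '{"claw":[3.6,3.6,3.6,3.6,3.6,3.6,3.6],"dp":[[-3.4,0.1,0],[-6.2,0.3,0],[-8.2,0.5,0],[-9.3,0.6,0],[-9.8,0.6,0],[-9.9,0.6,0],[-9.9,0.6,0]],"roll":[-0.01,-0.02,-0.02,-0.02,-0.02,-0.02,-0.02]}'
cat > tub.py <<'E'
from car import *
o=(.4807,-.3415); yw=12.06
s=snap('wrist'); im=s['image'][:,:,::-1].copy(); outline(s,o,yw,im); cv2.imwrite('pics/%s.png'%sys.argv[1],im)
W=cloud(s); z=W[...,2]
m=(z>.009)&(z<.018); P=W[...,:2]-np.array(o)
a=np.radians(yw); X=P@[np.cos(a),np.sin(a)]*1e3; Y=P@[-np.sin(a),np.cos(a)]*1e3; m&=(abs(X)<115)&(abs(Y)<60)
for n,A,k in (('X',X,abs(Y)<30),('Y',Y,abs(X)<80)):
    h,b=np.histogram(A[m&k],bins=np.arange(-140,121,2)); print(n,[(int(b[i]),int(c)) for i,c in enumerate(h) if c>15])
for lo,hi in((-80,-10),(10,80)):
    k=m&(X>lo)&(X<hi)&(Y>36); print(lo,'Y of +lip',np.median(Y[k]))
goto([.5277,-.3314,.05],102.06)
E
python3 tub.py w17
```

```text
t: 30.5
tcp_pos: [0.5336, -0.2329, 0.2116]
tool_rot: [0.638, 0.77, -0.0, -0.001]
force: [-0.0, -0.2, -1.7]
finger_gap: 0.513
t: 31.2
tcp_pos: [0.5587, -0.3262, 0.212]
tool_rot: [0.63, 0.777, 0.0, -0.001]
force: [-0.1, 0.7, -2.3]
finger_gap: 0.508
X [(-100, 478), (-98, 168), (-96, 142), (-94, 21), (-92, 174), (-90, 289), (-88, 114), (-12, 179), (-10, 175), (-8, 185), (-6, 175), (-4, 178), (-2, 176), (0, 183), (2, 175), (4, 179), (6, 232), (8, 34), (82, 40), (84, 142), (86, 184)]
Y [(-44, 61), (-42, 308), (-40, 624), (-38, 84), (-36, 55), (-34, 61), (-32, 57), (-30, 56), (-28, 56), (-26, 61), (-24, 59), (-22, 58), (-20, 56), (-18, 62), (-16, 61), (-14, 66), (-12, 56), (-10, 59), (-8, 61), (-6, 60), (-4, 61), (-2, 64), (0, 58), (2, 72), (4, 58), (6, 62), (8, 65), (10, 69), (12, 63), (14, 61), (16, 70), (18, 55), (20, 79), (22, 67), (24, 68), (26, 66), (28, 69), (30, 75), (32, 60), (34, 80), (36, 95), (38, 572), (40, 612)]
-80 Y of +lip 39.91211693043492
10 Y of +lip 39.764084184205565
t 31.25 tcp [ 0.5588 -0.326   0.2122] yaw 101.91 tilt 0.07 -> dp [ 0.1  -3.14 16.22] roll -0.003 gap 0.509 F [-0.4 -1.3 -1.7]
```

View pics/w17.png

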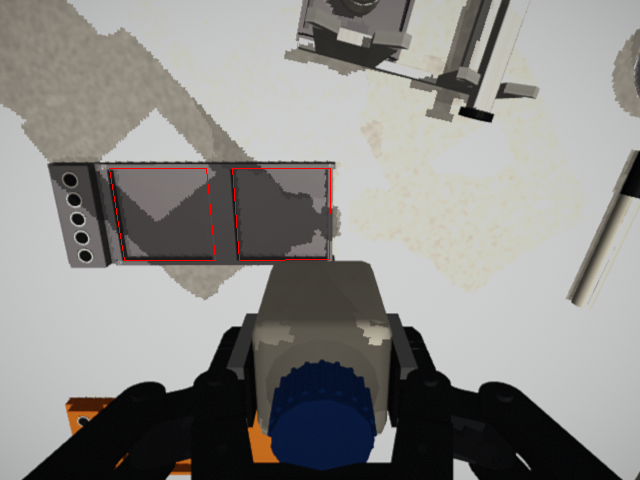

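The grey tube carrier with five holes at (78,215) is the right one. The bottle is still in the jaws, and the origin corrects to (0.479, -0.3423). I'll shift 33 mm and lower into the far compartment.

```bash
python3 -m creep '{"claw":[3.6,3.6,3.6,3.6,3.6,3.6,3.6,3.6,3.6,3.6,3.6,3.6],"dp":[[0.05,-0.6,0],[0.05,-1.8,0.5],[0.05,-2.8,2],[0.05,-3.3,4.5],[0.05,-3.33,7.2],[0.05,-3.33,10],[0.05,-3.33,12.5],[0.05,-3.33,14.3],[0.05,-3.33,15.3],[0.05,-3.33,15.8],[0.05,-3.33,16.1],[0.05,-3.33,16.1]],"roll":[0,0,0,0,0,0,0,0,0,0,0,0]}'
python3 -c "
from h import *
goto([.5259,-.3323,.0475],102.06)"
```

```text
t: 32.45
tcp_pos: [0.5266, -0.3338, 0.0518]
tool_rot: [0.63, 0.776, -0.0, 0.0]
force: [0.0, 0.2, -1.3]
finger_gap: 0.508
t 32.45 tcp [ 0.5266 -0.3338  0.0518] yaw 101.87 tilt 0.05 -> dp [ 0.17 -0.04  0.43] roll -0.003 gap 0.508 F [ 0.   0.2 -1.3]
```

```bash
python3 -m creep '{"claw":[3.6,3.6,3.6,4.2,4.6,5.2,6,6.6,6.6,6.6,6.6,6.6],"dp":[[0.15,0,0.2],[0.15,0,0.32],[0.15,0,0.35],[0.15,0,0.35],[0.15,0,0.35],[0.15,0,0.35],[0.15,0,0.35],[0.15,0,0.35],[0.15,0,-1],[0.15,0,-3],[0.15,0,-6],[0.15,0,-10]],"roll":[0,0,0,0,0,0,0,0,0,0,0,0]}'
python3 -m creep '{"claw":[6.6,6.6,6.6],"dp":[[0,0,-4],[0,0,-7],[0,0,-8]],"roll":[0,0,0]}'
python3 - <<'E'
from h import *
s=snap('wrist'); cv2.imwrite('pics/w18.png',s['image'][:,:,::-1])
W=cloud(s);z=W[...,2]
m=(abs(W[...,0]-.526)<.04)&(abs(W[...,1]+.332)<.045)&(z>.08)&(z<.1); print(m.sum(), cv2.minAreaRect(W[m][:,:2].astype(np.float32)) if m.sum()>10 else 0, np.median(z[m]), z[m].std())
goto([.5550,-.0939,.22],88.18)
E
```

```text
t: 33.65
tcp_pos: [0.5253, -0.3314, 0.1517]
tool_rot: [0.63, 0.776, 0.0, -0.002]
force: [0.6, -0.2, -0.6]
finger_gap: 0.771
t: 33.95
tcp_pos: [0.5277, -0.3334, 0.2364]
tool_rot: [0.63, 0.776, -0.0, 0.004]
force: [0.7, -0.4, 1.0]
finger_gap: 0.777
1283 ((0.5256173610687256, -0.3303433060646057), (0.029383739456534386, 0.028567438945174217), 55.11632537841797) 0.08597316987514628 0.0012308016527125894
t 34.0 tcp [ 0.5276 -0.3333  0.2361] yaw 101.87 tilt 0.46 -> dp [22.88  7.6   1.49] roll 0.239 gap 0.77 F [ 0.1 -0.1  1.1]
```

View pics/w18.png

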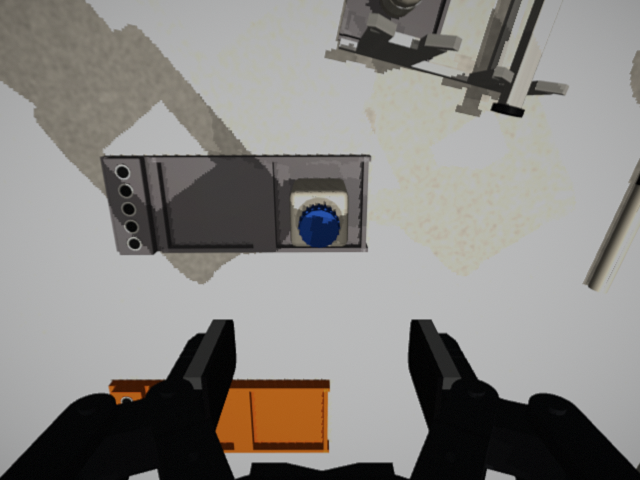

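Square bottle upright in the far compartment (cap top at 86.0 mm). Last is the jar.

```bash
python3 -m creep '{"claw":[7,7.5,8,8.4,8.4,8.4,8.4,8.4,8.4,8.4,8.4],"dp":[[1.5,0.5,0],[5,1.6,0],[9,3,0.3],[13,4.3,0.7],[16.8,5.6,1],[19.8,6.6,1.3],[21.8,7.3,1.5],[22.7,7.6,1.5],[22.9,7.6,1.5],[22.9,7.6,1.5],[22.9,7.6,1.5]],"roll":[0.02,0.05,0.09,0.13,0.17,0.2,0.225,0.239,0.239,0.239,0.239]}'
python3 meas.py w19; python3 -c "
from h import *
goto([.5550,-.0939,.042],88.18)"
```

```text
t: 35.1
tcp_pos: [0.5532, -0.093, 0.2158]
tool_rot: [0.719, 0.696, -0.0, -0.0]
force: [-0.2, 0.5, -0.6]
finger_gap: 0.986
cart none
square none
squareshoulder none
round none
jar 5423 rack xy [  0.5 -66.8] size [58.7 59.1] ang 82.5 circ 0.4 -67.1 29.9 z 74.0 world [ 0.5548 -0.094 ]
slim 672 rack xy [ 1.000e-01 -1.363e+02] size [21.5 22.8] ang 78.7 circ -0.2 -136.8 12.1 z 71.9 world [ 0.5522 -0.1635]
t 35.15 tcp [ 0.5533 -0.0932  0.216 ] yaw 88.12 tilt 0.03 -> dp [-0.06  0.18 17.4 ] roll -0.001 gap 0.987 F [ 0.6  0.2 -0.1]
```

View pics/w19.png

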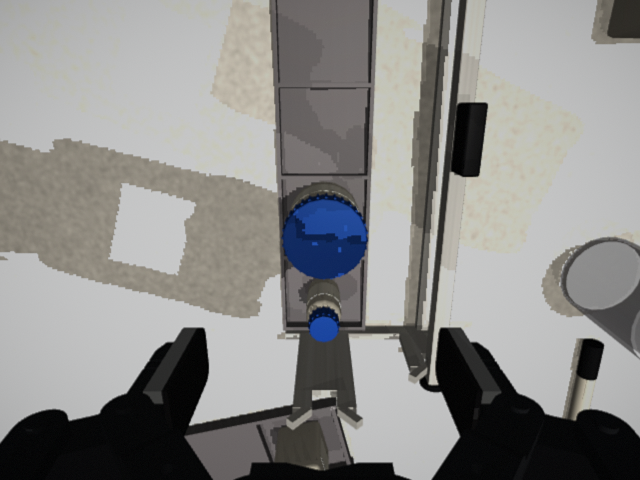

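The jar at (325,238) is centred between the fingers (207 and 440). Descending.

```bash
python3 -m creep '{"claw":[8.4,8.4,8.4,8.4,8.4,8.4,8.4,8.4,8.4,8.4,8.4,8.4],"dp":[[-0.06,0.15,1],[-0.06,0.15,3],[-0.06,0.15,5.5],[-0.06,0.15,8],[-0.06,0.15,10.5],[-0.06,0.15,12.8],[-0.06,0.15,14.7],[-0.06,0.15,16],[-0.06,0.15,16.9],[-0.06,0.15,17.3],[-0.06,0.15,17.4],[-0.06,0.15,17.4]],"roll":[0,0,0,0,0,0,0,0,0,0,0,0]}' 60
python3 -c "
from h import *
goto([.5550,-.0939,.042],88.18)"
```

```text
t: 36.35
tcp_pos: [0.5554, -0.0932, 0.0428]
tool_rot: [0.718, 0.696, 0.0, 0.001]
force: [0.9, -0.0, -0.5]
finger_gap: 0.983
t 36.35 tcp [ 0.5554 -0.0932  0.0428] yaw 88.17 tilt 0.06 -> dp [-0.07 -0.03  0.08] roll -0.0 gap 0.983 F [ 0.9 -0.  -0.5]
```

```bash
python3 -m creep '{"claw":[7.5,6.7,6,5.5,5,4.8,4.8,4.8,4.8,4.8,4.8,4.8],"dp":[[-0.07,0,0],[-0.07,0,0],[-0.07,0,0],[-0.07,0,0],[-0.07,0,0],[-0.07,0,0],[-0.07,0,-0.4],[-0.07,0,-1.2],[-0.07,0,-2.5],[-0.07,0,-4.5],[-0.07,0,-7],[-0.07,0,-9.5]],"roll":[0,0,0,0,0,0,0,0,0,0,0,0]}' 60
python3 - <<'E'
from h import *
s=snap('wrist'); cv2.imwrite('pics/w20.png',s['image'][:,:,::-1])
goto([.4321,-.3523,.22],102.06)
E
```

```text
t: 37.55
tcp_pos: [0.5547, -0.0936, 0.1387]
tool_rot: [0.718, 0.696, -0.0, -0.0]
force: [0.4, 0.3, -1.9]
finger_gap: 0.658
t 37.6 tcp [ 0.5571 -0.0944  0.1428] yaw 88.18 tilt 0.43 -> dp [-26.19 -11.63  -7.74] roll -0.242 gap 0.663 F [ 0.9  0.2 -0.2]
```

View pics/w20.png

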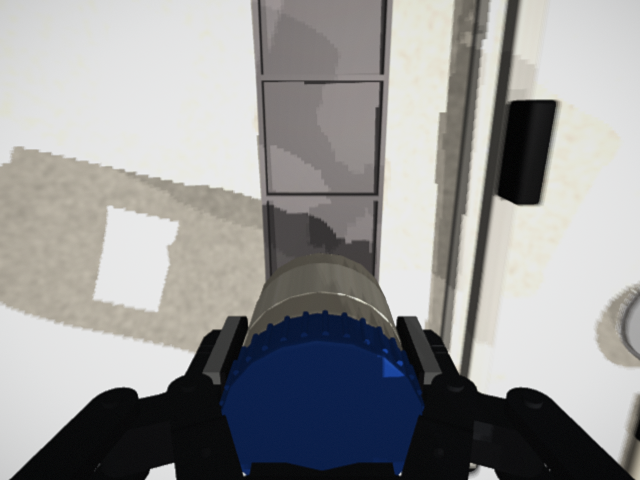

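```bash
python3 -m creep '{"claw":[4.8,4.8,4.8,4.8,4.8,4.8,4.8,4.8,4.8,4.8,4.8,4.8],"dp":[[0,0,-1.5],[0,0,-4],[0,0,-6.3],[-0.8,-0.4,-7.6],[-3,-1.3,-8],[-6,-2.7,-8],[-9.3,-4.2,-8],[-12.8,-5.7,-8],[-16.2,-7.2,-8],[-19.4,-8.6,-8],[-22.2,-9.9,-8],[-24.3,-10.8,-8]],"roll":[0,0,0,-0.01,-0.03,-0.06,-0.09,-0.12,-0.15,-0.18,-0.21,-0.23]}'
python3 -m creep '{"claw":[4.8,4.8,4.8,4.8,4.8],"dp":[[-1,-0.5,0],[-1.7,-0.9,0],[-1.9,-1.0,0],[-1.9,-1.0,0],[-1.9,-1.0,0]],"roll":[-0.01,-0.01,-0.01,-0.01,-0.01]}'
sed -i 's/o=(.4807,-.3415)/o=(.4790,-.3423)/' tub.py; python3 tub.py w21; python3 -c "
from h import *
goto([.4321,-.3523,.0425],102.06)"
```

```text
t: 38.8
tcp_pos: [0.4373, -0.3351, 0.217]
tool_rot: [0.634, 0.773, -0.0, -0.0]
force: [0.2, 0.2, -2.6]
finger_gap: 0.657
t: 39.3
tcp_pos: [0.4335, -0.3527, 0.2172]
tool_rot: [0.629, 0.777, 0.0, -0.0]
force: [-0.4, -0.2, -2.2]
finger_gap: 0.657
X [(-98, 207), (-96, 154), (-94, 155), (-92, 121), (-90, 171), (-88, 199), (-12, 70), (-10, 171), (-8, 176), (-6, 172), (-4, 165), (-2, 179), (0, 168), (2, 177), (4, 177), (6, 168), (8, 153), (26, 121), (84, 47), (86, 64), (88, 77)]
Y [(-42, 269), (-40, 310), (-38, 192), (-36, 55), (-34, 54), (-32, 59), (-30, 52), (-28, 50), (-26, 51), (-24, 57), (-22, 59), (-20, 50), (-18, 61), (-16, 66), (-14, 59), (-12, 58), (-10, 67), (-8, 65), (-6, 61), (-4, 70), (-2, 61), (0, 64), (2, 73), (4, 60), (6, 65), (8, 69), (10, 65), (12, 76), (14, 61), (16, 82), (18, 59), (20, 80), (22, 159), (24, 67), (26, 60), (28, 73), (30, 59), (32, 72), (34, 57), (36, 74), (38, 427), (40, 614), (42, 173)]
-80 Y of +lip 40.354427930436756
10 Y of +lip 40.62142978304192
t 39.35 tcp [ 0.4335 -0.3527  0.2173] yaw 101.99 tilt 0.04 -> dp [ 0.11  9.66 16.73] roll -0.001 gap 0.661 F [ 0.1 -0.4 -1.9]
t 39.35 tcp [ 0.4335 -0.3527  0.2173] yaw 101.99 tilt 0.04 -> dp [ 0.05 -0.13 17.48] roll -0.001 gap 0.661 F [ 0.1 -0.4 -1.9]
```

View pics/w21.png

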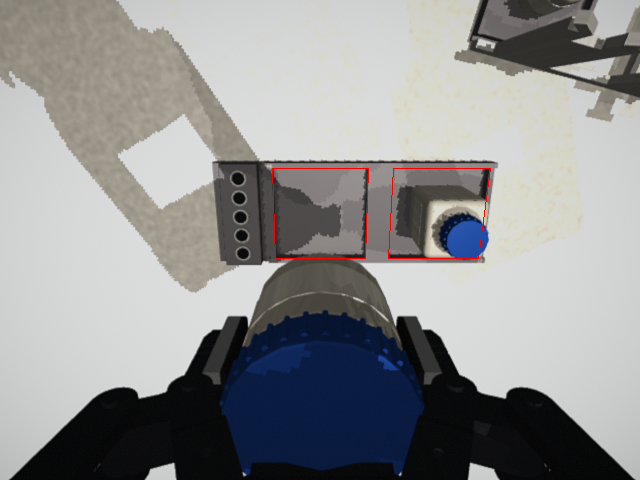

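The outline fits and the jar is over the empty compartment. Lowering.

```bash
python3 -m creep '{"claw":[4.8,4.8,4.8,4.8,4.8,4.8,4.8,4.8,4.8,4.8,4.8,4.8],"dp":[[0.05,-0.15,1],[0.05,-0.15,3],[0.05,-0.15,5.5],[0.05,-0.15,8.2],[0.05,-0.15,10.8],[0.05,-0.15,13],[0.05,-0.15,14.8],[0.05,-0.15,16],[0.05,-0.15,16.7],[0.05,-0.15,17.1],[0.05,-0.15,17.25],[0.05,-0.15,17.25]],"roll":[0,0,0,0,0,0,0,0,0,0,0,0]}'
python3 -c "
from h import *
goto([.4321,-.3523,.0428],102.06)"
```

```text
t: 40.55
tcp_pos: [0.4318, -0.3539, 0.0453]
tool_rot: [0.63, 0.777, -0.0, 0.001]
force: [-0.6, -1.3, -1.8]
finger_gap: 0.66
t 40.55 tcp [ 0.4318 -0.3539  0.0453] yaw 101.92 tilt 0.06 -> dp [0.15 0.06 0.25] roll -0.002 gap 0.66 F [-0.6 -1.3 -1.8]
```

```bash
python3 -m creep '{"claw":[4.8,4.8,4.8,5.6,6,6.5,6.9,7,7,7,7,7],"dp":[[0.15,0.06,0.1],[0.15,0.06,0.2],[0.15,0.06,0.22],[0.15,0.06,0.22],[0.15,0.06,0.22],[0.15,0.06,0.22],[0.15,0.06,0.22],[0.15,0.06,0.22],[0.15,0.06,-0.5],[0.15,0.06,-2],[0.15,0.06,-5],[0.15,0.06,-9]],"roll":[0,0,0,0,0,0,0,0,0,0,0,0]}'
python3 -m creep '{"claw":[7,7,7,7,7,7],"dp":[[0,0,-4],[0,0,-8],[0,0,-12],[0,0,-14],[0,0,-14],[0,0,-14]],"roll":[0,0,0,0,0,0]}'
python3 - <<'E'
from h import *
s=snap('wrist'); cv2.imwrite('pics/w22.png',s['image'][:,:,::-1])
W=cloud(s);z=W[...,2]
m=(abs(W[...,0]-.432)<.045)&(abs(W[...,1]+.352)<.045)&(z>.066)&(z<.08); print(m.sum(), cv2.minAreaRect(W[m][:,:2].astype(np.float32)) if m.sum()>10 else 0, np.median(z[m]), z[m].std())
s=snap('scene'); cv2.imwrite('pics/s22.png',cv2.resize(s['image'][140:340,150:490,::-1],None,fx=2.3,fy=2.3,interpolation=cv2.INTER_CUBIC))
goto([.50,-.15,.36],88.18)
E
```

```text
t: 41.75
tcp_pos: [0.431, -0.351, 0.1347]
tool_rot: [0.63, 0.777, 0.0, -0.002]
force: [1.4, -1.0, 0.4]
finger_gap: 0.816
t: 42.35
tcp_pos: [0.4316, -0.3516, 0.275]
tool_rot: [0.63, 0.777, -0.0, 0.0]
force: [0.7, 1.1, -0.3]
finger_gap: 0.816
3892 ((0.4320020377635956, -0.35234469175338745), (0.059224601835012436, 0.058597613126039505), 85.5433349609375) 0.0740037110152701 0.0011313386081715127
t 42.45 tcp [ 0.4311 -0.3511  0.2734] yaw 101.92 tilt 0.19 -> dp [18.28 10.88 -8.63] roll 0.24 gap 0.819 F [ 0.5  0.2 -0.3]
```

View pics/w22.png

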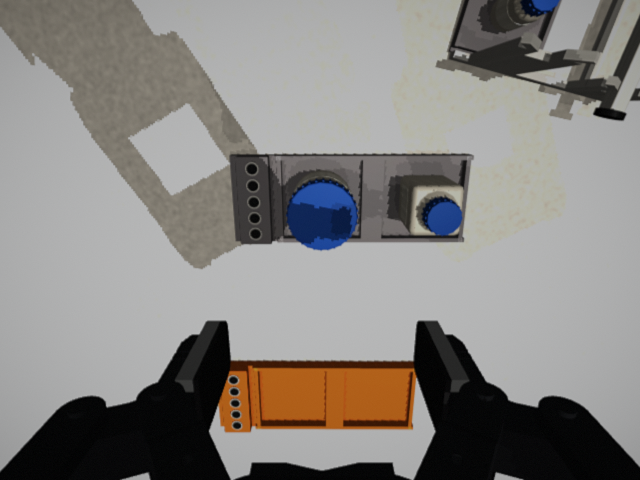

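View pics/s22.png

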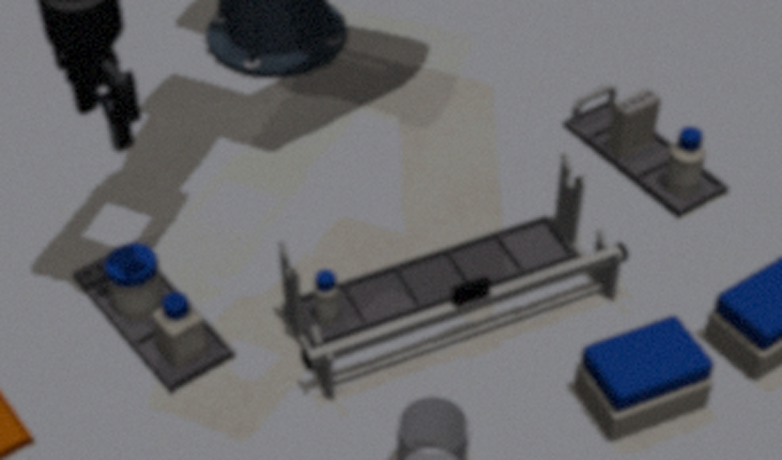

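All four items stand in their carriers, the slim bottle is still in the rack, and the bar lies in both rear brackets. I'll do one last check from the top camera, then hand in.

```bash
python3 - <<'E'
from h import *
s=snap('top'); W=cloud(s)
a=np.radians(-1.82); ex=np.array([np.cos(a),np.sin(a)]); ey=np.array([-np.sin(a),np.cos(a)]); P=W[...,:2]-[.5564,-.0273]; X=P@ex*1e3; Y=P@ey*1e3; Z=W[...,2]*1e3
for lo,hi in((-172,-120),(-60,-30),(30,60),(120,172)):
    m=(abs(X-90)<5)&(Y>lo)&(Y<hi)&(Z>40); print(lo,m.sum(),np.median(Z[m]).round(1),np.median(X[m]).round(1))
m=(abs(X-90)<15)&(Z>40); print('y span',Y[m].min(),Y[m].max())
m=(abs(X)<30)&(abs(Y+136)<30)&(Z>50)&(Z<80); print('slim',np.median(X[m]),np.median(Y[m]),Z[m].max())
workorder.sign_off()
E
```

```text
-172 69 61.6 89.8
-60 43 60.7 90.2
30 39 61.2 90.0
120 72 61.1 89.9
y span -198.80470384528937 198.2231368859638
slim -1.1883492069147212 -136.35912908439798 77.16512895605995
the job is handed in; nothing more can be done
```

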